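Give a vial a held pulse in the hooded vial shaker

TASK

Shake-test the single vial standing on the table: stand it upright in the holder cup of the vial shaker, let go of it, then put the clear hood down over it with its two lugs through the collar's two slots. Turn the hood clockwise, against its return spring, to the pulse mark half-way to the lock, and hold it there: do not turn it on into the lock click (that sets the shaker running on), and finish with the gripper still holding the hood at the pulse mark, because it springs back when let go. Leave the logger and the marker that lie next to the shaker where they are.

Things in the scene. Friction and masses are not known exactly. Their poses are not given: they have to be found in the camera images.
- vial_mid (a point): Middle of the one loose glass vial standing on the table (the others, in the white carton, stay there): 21 mm diameter, 55 mm tall, cap at the top, 21 g. Point on its axis, 27.5 mm above its foot. Only the lower 46 mm give a firm grip; take it round the body high up, 34 to 40 mm above the foot, so that the fingertips clear the holder cup.
- vial: The same loose vial; origin at the centre of its foot, z up its axis.
- shaker_hood: The hood: clear bell, mouth down, about 140 g; origin at the centre of its open lower rim, z up. 50 mm outside, 43 mm inside, closed top at 80 mm. Two opposite lugs on its foot band point along its +x and -x, reaching 31.5 mm from the axis, 8 mm wide, 2 to 6 mm above the rim. Identical when turned by half a turn.
- hood_grip (a point): In the grip bar on top of the hood, on the hood's axis, 101 mm above its lower rim; x along the bar, z up. The bar is in line with the lugs: 48 mm long (x), 14 mm thick (y), from 80 mm (the bell's top) to 111 mm above the rim. This is the height for the middle of the finger pads.
- vial_shaker: The vial shaker, fixed on the table: white housing 134 x 108 mm, 45 mm high; origin on the table under the collar's axis, -x its front (dial, rocker switch). Grey round collar on top, 75 mm wide, 11.5 mm high; its lip leaves a 54 mm opening (2 mm to spare round the hood) and two opposite entry slots, 16 mm wide, along this frame's x axis.
- shaker_seat (a point): Centre of the housing's top inside the collar, where the hood's rim rests when fully down (hood_grip is then 101 mm above it). x along the line of the two slots. With the lugs under the lip the hood turns clockwise only, seen from above: lugs meet the spring-return ring at about 0.21 rad from the slot line, pulse mark at 0.65, ball catches resist from 0.86, lock clicks near 1.3.
- pulse_mark (a point): The pulse mark: a single 10 mm raised rib on the housing's top just outside the collar, pointing at the axis, 0.65 rad (37 degrees) clockwise from the front slot. The grip bar points along it at the pulse position. (A raised dot marks the front slot, two short ribs the lock.) Point at the rib's middle.
- vial_holder (a point): Centre of the floor of the shaker's black holder cup, inside the collar on its axis, 2 mm above the housing's top: round hole 23.5 mm wide and 12 mm deep, cup 34 mm outside, rim 14 mm above the housing's top. A vial standing in it has its foot at this point.
- run_ring (a joint): Angle (rad) of the spring-return switch ring that the lugs push: 0 at rest, grows as the hood turns clockwise: the hood's turn from the slot line less about 0.21. About 0.43 at the pulse mark; the pulse runs from 0.25 to 0.60; above 0.72 the hood goes into the lock. It pushes back with 0.05 N m at 0 and 0.11 N m at the mark.
- logger: Temperature logger, a white 56 x 95 x 20 mm box with a display, loose on the table right behind the shaker, origin under its middle; to be left alone.
- marker: Black-capped white marker pen, 18 x 133 x 20 mm, lying loose near the table's front edge, origin under its middle; to be left alone.
Mind the look-alikes: they are no part of the job. What is shaped like the shaker_hood but green or pink is not meant. What is shaped like the vial but red is not meant.

How it is judged (in metres and radians):
On the way, in this order (a step that is already met when the one before it is completed fails the run):
1. the vial stands upright in the holder cup, let go (horizontal distance between vial_mid and vial_holder below 0.006 m and z of vial_mid in the frame of vial_holder below 0.0315 m and angle between vial_mid's own z axis and vertical below 0.2 rad and contact force between vial and the fingers below 0.05 N), for 0.2 s.
2. the hood is down over the vial, lugs through the slots, rim on the housing, not yet turned (horizontal distance between hood_grip and shaker_seat below 0.006 m and z of hood_grip in the frame of shaker_seat below 0.105 m and angle between hood_grip's own z axis and vertical below 0.08 rad and angle between the x axis of hood_grip and the x axis of shaker_seat, either way round below 0.25 rad and value of joint run_ring below 0.12 rad), for 0.1 s.
3. the hood is held turned to the pulse mark (horizontal distance between hood_grip and shaker_seat below 0.006 m and z of hood_grip in the frame of shaker_seat below 0.105 m and angle between hood_grip's own z axis and vertical below 0.08 rad and horizontal distance between vial_mid and vial_holder below 0.006 m and z of vial_mid in the frame of vial_holder below 0.0315 m and angle between vial_mid's own z axis and vertical below 0.2 rad and value of joint run_ring between 0.25 and 0.6 rad and angle between the x axis of hood_grip and the x axis of shaker_seat, either way round above 0.42 rad and contact force between shaker_hood and the fingers above 2 N), for 0.5 s.
At the end, for the whole second after the job is handed in: Vial upright in the holder cup (axis within 6 mm, foot within 4 mm of its floor); hood down on the housing (4 mm in height, 6 mm off axis, tilt under 0.08 rad), held by the gripper with over 2 N, the switch ring in the pulse range 0.25 to 0.60 rad, through the last second (all of step 3); the arm keeps its last pose, push and grip.
It fails at once if the hood was turned on into the lock (value of joint run_ring above 0.72 rad).
It fails at once if the logger was moved (distance of logger from where it was at the start of the episode above 0.02 m).
It fails at once if the marker was moved (distance of marker from where it was at the start of the episode above 0.03 m).
It also fails if it takes over 54 s, if anything falls off the work surface, if the arm or the gripper's body presses on something with over 40 N, if the wrist force passes 120 N, or if a joint passes its speed limit or range.

ROBOT

A 7-joint arm with a two-finger parallel gripper is mounted at the origin on a cart in front of the work surface, level with it; the furniture and walls round the work are solid. World frame = base frame: x ahead of the robot, y to its left, z up, the work surface at z = 0. Lengths are in mm, angles in degrees, forces in N, time in s.
With the tool pointing down it reaches from about 425 to 950 mm from the base axis. Payload 16.7 kg.
Tool frame: the origin (TCP) lies midway between the tips of the shut fingers; the grasp point (between the pads) lies 19 mm behind it (grip_point_offset is the distance from the TCP to the grasp point, in mm); y points along the fingers, x is the direction in which the jaws open and shut, and the axes are right-handed (so a half turn about y gives the same grasp; the last joint's range is limited). The gripper opens to 94 mm and grips with 3 to 60 N. Pads are 16 mm wide; open, the fingers measure 119 mm over their backs; the gripper's body (75 mm by 177 mm) begins 78 mm behind the grasp point.
Start: joints at [63.971, 24.414, 4.234, 92.017, -1.954, 63.644, -3.845], TCP at [202.538, -643.858, 205.467] pointing down, gripper open.
Joint ranges: [-163.25, 163.25], [-28.42, 122.38], [-70.27, 78.77], [12.13, 141.07], [-58.53, 238.53], [9.26, 117.41], [-156.51, 156.51]. Speed limits (degrees/s): [108.29, 108.29, 136.94, 136.94, 172.46, 172.46, 172.46].

INTERFACE

Orientations are given as a 3x3 rotation matrix whose columns are the frame's x, y, z axes.
In Python, from station import * gives the robot as it stands.
- The arm moves only by the tool play_rows, never from a script. Its arguments are lists of equal length, an entry for each row: "slide": the shift along the tool's x, y, z in mm, a list of three; "angular": the turn, a rotation vector about the tool's x, y, z in degrees, a list of three. A call has exactly 10 rows; each row is the pose to reach, as a shift and turn from the pose commanded when the call began, along the tool's axes at that moment; what a row does not reach only later rows make up. A row lasts 1/12 s, in which the tool goes at most 41.7 mm and 7.16 degrees, less where a joint would pass 70% of its speed; a pose out of reach is approached as far as the arm can. A call with a gripper value outside its range is refused whole. "grip" is the closure, from 0 (fully open) to 1 (shut), set as the call begins (left out, the last holds). The fingers move at their own pace and stop on an object; "squeeze" is the grip in N (left out, the last holds). Time passes only in rows, so rows that repeat a pose let the fingers close, or fill a call up. It gives the time, the measured TCP pose, the force and the opening at its end, in the units of the state.
- get_obs(): the state, without advancing time (a new reading comes with each control period).
- get_image(name): name is "scene" or "top" or "wrist"; returns a dict with "frame" (384x512x3 uint8, red, green, blue), "range_z" (384x512 float32, mm along the optical axis (not along the pixel's ray), 0 where there is no reading), "fx", "fy", "cx", "cy" (pixels), "world_to_cam" (4x4, takes a point from world to camera coordinates); the wrist camera has in their place "mount" (4x4, takes a point from camera to tool coordinates, whose origin is the TCP and whose axes are the tool frame's). Camera axes: x right, y down, z forward; pixel columns grow to the right and rows downward; lengths in mm; the calibration is good to about 2 mm. A picture is of the moment at which its call begins: read the wrist's pose just before it.
- close_job(): hands the job in, once; it reports no verdict.
The state is a dict: "time": time; "joint_positions": joint angles; "joint_vel": joint speeds; "effort": joint torques, N m; "ee_pos": TCP position; "orientation": TCP orientation; "contact_force": force on the tool from outside, world axes, zero at the start; "ft_torque": the same for the moment, N m; "grip_width": finger opening in mm.
Only numpy, scipy, OpenCV 4.12 (cv2) and the standard library are available. Lean on these libraries where they do the work, as an engineer would, in place of code of your own. Each camera call takes 0.05 s, during which the arm holds its last target.

## Working session

There is one attempt and no reset: what is moved stays moved. The work goes in short steps, Python scripts to look and compute and a tool call to move; the robot and the scene stay as the last step left them, time stands still between calls to the robot, and variables do not carry over. Pictures are saved under pics/ and viewed, and the job is handed in when it is done.

Besides the shell and the picture viewer there is one more tool, called by a JSON object that holds its "api" and its "payload", one argument or row to a line. play_rows: Moves the arm, as the interface text tells. Its arguments: {"type":"object","properties":{"slide":{"type":"array","items":{"type":"array","items":{"type":"number"}}},"angular":{"type":"array","items":{"type":"array","items":{"type":"number"}}},"grip":{"type":"number"},"squeeze":{"type":"number"}},"required":["slide","angular"]}

```bash
ls; mkdir -p pics
python3 - <<'E'
from station import *
import cv2,numpy as np,pickle
o=get_obs();print(o)
for n in ["scene","top","wrist"]:
    d=get_image(n);pickle.dump(d,open(f'pics/{n}0.pkl','wb'))
    cv2.imwrite(f'pics/{n}0.png',cv2.cvtColor(d["frame"],cv2.COLOR_RGB2BGR))
    print(n,d["fx"],d["cx"],d["cy"],d.get("world_to_cam",d.get("mount")))
E
```

```text
pics
{'time': 0.0, 'joint_positions': array([63.97207785, 24.45131002,  4.23206686, 92.05159704, -1.95355378,
       63.64384783, -3.84474781]), 'joint_vel': array([-0.0467764 ,  0.03213959,  0.0580839 , -0.05097882,  0.03833242,
        0.00544612,  0.0215785 ]), 'effort': array([ 8.64156482e-04, -9.35804629e+01,  3.66706342e+00, -4.54187930e+01,
       -4.87490161e-02,  2.00959237e-02,  1.15706362e-04]), 'ee_pos': array([ 202.38111177, -643.48673705,  204.76164737]), 'orientation': array([[ 3.00033584e-01, -4.91176584e-04,  9.53928513e-01],
       [-9.53927757e-01,  1.20531666e-03,  3.00033967e-01],
       [-1.29715559e-03, -9.99999153e-01, -1.06911499e-04]]), 'contact_force': array([-0.25504414, -0.04013597, -0.52494794]), 'ft_torque': array([-0.01207695, -0.00377068, -0.00231587]), 'grip_width': 93.91553152092973}
scene 410.7265804911181 248.03375069151843 193.5089185543471 [[-7.83603126e-01 -6.20876274e-01  2.18813405e-02  2.38644157e+02]
 [-2.41529239e-01  2.72003906e-01 -9.31492084e-01  2.99762302e+02]
 [ 5.72389524e-01 -7.35205092e-01 -3.63102885e-01  4.68607589e+02]
 [ 0.00000000e+00  0.00000000e+00  0.00000000e+00  1.00000000e+00]]
top 384.063265097567 256.63140645790895 185.91266710289435 [[-6.01909981e-03 -9.99971581e-01  4.53965244e-03 -2.66300126e+02]
 [-9.94563042e-01  5.51445192e-03 -1.03990124e-01  5.07206194e+02]
 [ 1.03962135e-01 -5.14089747e-03 -9.94567969e-01  9.00685003e+02]
 [ 0.00000000e+00  0.00000000e+00  0.00000000e+00  1.00000000e+00]]
wrist 305.5489373720715 252.85253934973667 189.34626344413016 [[ 9.99999629e-01 -3.89455589e-04  7.67766813e-04  2.12073215e-01]
 [-8.45976428e-04 -2.79232443e-01  9.60223165e-01 -1.78777781e+02]
 [-1.59578875e-04 -9.60223459e-01 -2.79232669e-01  8.08248933e+01]
 [ 0.00000000e+00  0.00000000e+00  0.00000000e+00  1.00000000e+00]]
```

View pics/scene0.png

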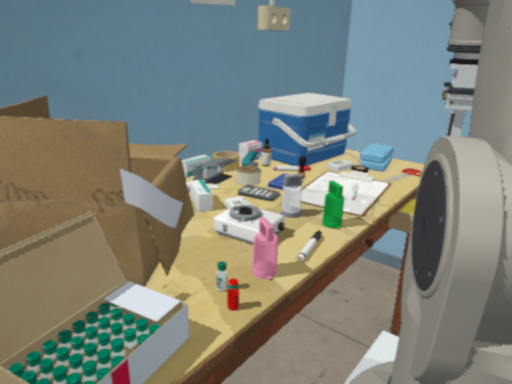

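View pics/top0.png

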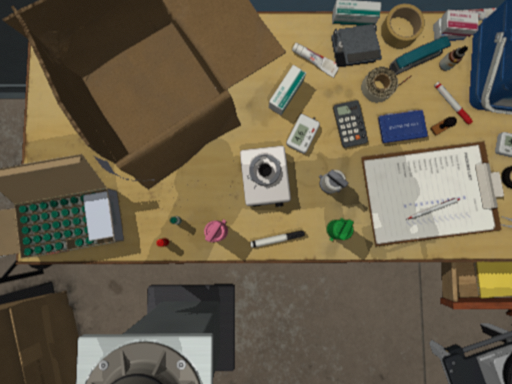

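View pics/wrist0.png

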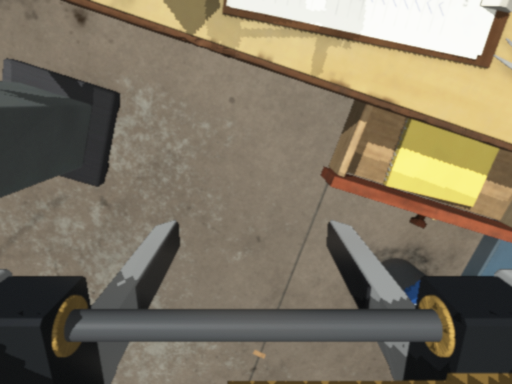

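```bash
cat > h.py <<'E'
import cv2,numpy as np,pickle
def cam(d):
    M=np.array(d["world_to_cam"],float);R=M[:3,:3];return R,M[:3,3]
def ray(d,u,v):
    R,t=cam(d);c=-R.T@t
    return c,R.T@np.array([(u-d["cx"])/d["fx"],(v-d["cy"])/d["fy"],1.])
def onz(d,u,v,z):
    c,r=ray(d,u,v);return c+r*(z-c[2])/r[2]
def proj(d,p):
    R,t=cam(d);q=R@np.array(p,float)+t;return d["fx"]*q[0]/q[2]+d["cx"],d["fy"]*q[1]/q[2]+d["cy"]
def dep(d,u,v):
    c,r=ray(d,u,v);return c+r*d["range_z"][int(round(v)),int(round(u))]
def wristcam(d,o):
    T=np.eye(4);T[:3,:3]=o["orientation"];T[:3,3]=o["ee_pos"]
    d["world_to_cam"]=np.linalg.inv(T@np.array(d["mount"]));return d
def crop(d,x0,y0,w,h,s,fn):
    cv2.imwrite(fn,cv2.resize(cv2.cvtColor(d["frame"],cv2.COLOR_RGB2BGR)[y0:y0+h,x0:x0+w],None,fx=s,fy=s,interpolation=cv2.INTER_CUBIC))
E
python3 - <<'E'
from h import *
d=pickle.load(open('pics/top0.pkl','rb'))
crop(d,150,130,200,130,4,'pics/tc.png')
for n,u,v,z in [("vial",175,219,55),("red",162,242,55),("hood",333,181,100),("pink",215,231,100),("green",341,229,100),("shaker",265,170,55),("logger",304,133,20),("marker",278,239,20)]:
    print(n,onz(d,u,v,z).round(),dep(d,u,v).round())
s=pickle.load(open('pics/scene0.pkl','rb'))
crop(s,195,160,160,155,4,'pics/sc.png')
E
```

```text
vial [427. -79.  55.] [427. -80.  57.]
red [374. -50.  55.] [374. -51.  58.]
hood [ 508. -439.  100.] [ 511. -444.   78.]
pink [ 399. -177.  100.] [ 399. -178.  110.]
green [ 402. -454.  100.] [ 402. -455.   96.]
shaker [ 540. -289.   55.] [ 541. -289.   49.]
logger [ 637. -387.   20.] [ 637. -387.   20.]
marker [ 378. -320.   20.] [ 378. -320.   19.]
```

View pics/tc.png

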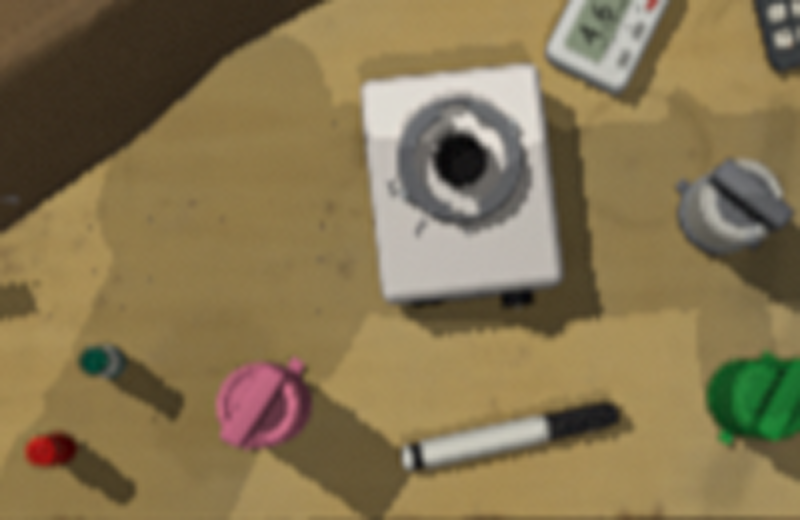

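View pics/sc.png

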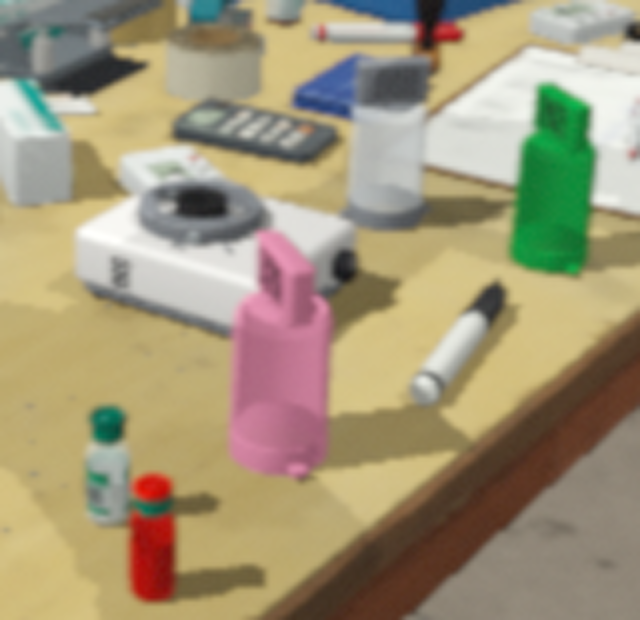

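```bash
cat >> h.py <<'E'
from scipy.spatial.transform import Rotation as Ro
def Rt(yaw):
    a=np.radians(yaw);x=np.array([np.cos(a),np.sin(a),0]);y=np.array([0,0,-1.])
    return np.c_[x,y,np.cross(x,y)]
def goto(o,p,yaw):
    "p = TCP target"
    R=np.array(o["orientation"]);s=R.T@(np.array(p,float)-o["ee_pos"])
    w=np.degrees(Ro.from_matrix(R.T@Rt(yaw)).as_rotvec())
    print("slide",s.round(1),"ang",w.round(2))
E
python3 - <<'E'
from h import *
from station import *
o=get_obs()
goto(o,[480,-420,270],-38)
d=pickle.load(open('pics/top0.pkl','rb'))
# heights around vial along the path
for u,v in [(150,185),(170,190),(130,165),(235,125),(100,165),(60,160),(120,215),(85,195),(200,180)]: print(u,v,dep(d,u,v).round())
# housing white, corners at z=45; slot angle
for u,v in [(362,85),(535,65),(560,283),(385,300)]: print(onz(d,150+u/4,130+v/4,45).round(1))
E
```

```text
slide [-130.1  -65.   331.8] ang [-1.000e-02 -3.454e+01 -5.000e-02]
150 185 [507. -17.  45.]
170 190 [499. -55.   4.]
130 165 [536.  -7. 165.]
235 125 [ 651. -218.   46.]
100 165 [563. 122.  -1.]
60 160 [546. 133. 173.]
120 215 [438.  68.  -2.]
85 195 [482. 124.  70.]
200 180 [ 524. -129.    3.]
[ 587.3 -231.1   45. ]
[ 598.9 -334.7   45. ]
[ 468.1 -347.7   45. ]
[ 458.7 -244.4   45. ]
```

{"api": "play_rows", "payload": {
  "slide": [
    [-13, -30, 20],
    [-26, -65, 55],
    [-39, -65, 90],
    [-52, -65, 130],
    [-65, -65, 170],
    [-80, -65, 210],
    [-95, -65, 250],
    [-110, -65, 290],
    [-125, -65, 320],
    [-130, -65, 332]
  ],
  "angular": [
    [0, -3, 0],
    [0, -7, 0],
    [0, -11, 0],
    [0, -15, 0],
    [0, -19, 0],
    [0, -23, 0],
    [0, -27, 0],
    [0, -31, 0],
    [0, -33, 0],
    [0, -34.5, 0]
  ],
  "grip": 0,
  "squeeze": 20
}}

```text
time: 0.98
ee_pos: [485.0, -414.7, 270.3]
orientation: [[0.793, 0.001, 0.609], [-0.609, 0.002, 0.793], [-0.0, -1.0, 0.003]]
contact_force: [0.1, -0.6, -0.1]
grip_width: 94.2
```

Run:
```python
from h import *
from station import *
o=get_obs();print(o['time'],o['ee_pos'],o['joint_positions'].round())
d=wristcam(get_image("wrist"),o);pickle.dump(d,open('pics/w1.pkl','wb'));crop(d,0,0,512,384,1.5,'pics/w1.png')
goto(o,[490,-330,270],-10)
```

```text
0.9833 [ 485.03870075 -414.65383982  270.29725901] [ 43.  19. -10.  92.   3.  70.  -6.]
slide [-47.7   0.5  70.1] ang [ -0.15 -27.54   0.03]
```

View pics/w1.png

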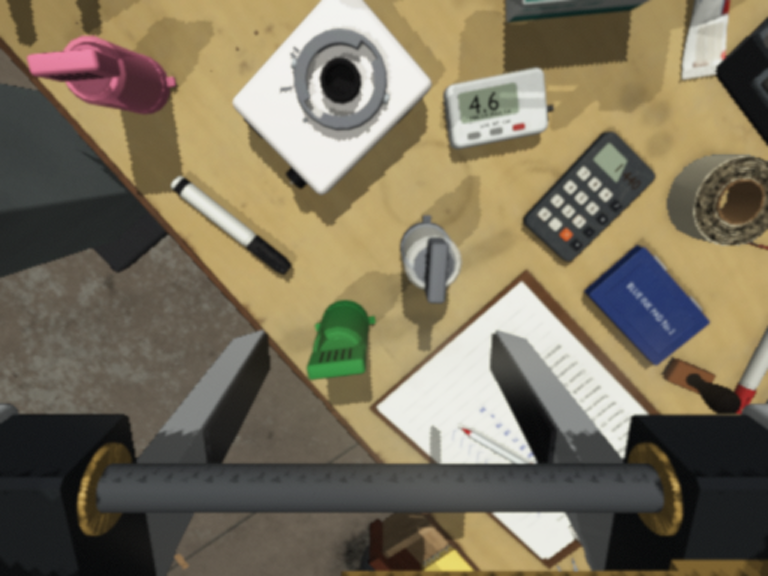

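```bash
cat >> h.py <<'E'
def cloud(d):
    R,t=cam(d);v,u=np.mgrid[0:384,0:512];z=d["range_z"].astype(float)
    q=np.stack([(u-d["cx"])/d["fx"]*z,(v-d["cy"])/d["fy"]*z,z],-1)
    return (q-t)@R
E
python3 - <<'E'
from h import *
d=pickle.load(open('pics/w1.pkl','rb'));t=pickle.load(open('pics/top0.pkl','rb'))
for n,D in (("w",d),("t",t)):
    P=cloud(D)
    ok=D["range_z"]>0
    near=lambda x,y,r:ok&(np.hypot(P[...,0]-x,P[...,1]-y)<r)
    m=near(508,-445,60)
    print(n,"hood z hist",np.histogram(P[m][:,2],bins=np.arange(-5,125,10)))
    b=m&(P[...,2]>100);Q=P[b];
    if len(Q)>5:
        r=cv2.minAreaRect(Q[:,:2].astype(np.float32));print(len(Q),"bar",r,Q[:,2].mean(),np.median(Q[:,:2],0))
        w,V=np.linalg.eigh(np.cov(Q[:,:2].T));print("yaw",np.degrees(np.arctan2(V[1,1],V[0,1])))
    m=near(540,-289,48)&(P[...,2]>51)&(P[...,2]<65)
    Q=P[m];print("collar",len(Q),cv2.minEnclosingCircle(Q[:,:2].astype(np.float32)),Q[:,2].mean())
    m=near(427,-79,35)&(P[...,2]>45);Q=P[m];
    if len(Q): print("vial",len(Q),Q.mean(0),cv2.minEnclosingCircle(Q[:,:2].astype(np.float32)))
crop(d,255,130,80,80,8,'pics/hc.png')
crop(d,150,0,140,130,5,'pics/shc.png')
E
```

```text
w hood z hist (array([3427,   66,   35,   44,   43,   53,   48,   77,  585,   48,   48,
        503]), array([ -5,   5,  15,  25,  35,  45,  55,  65,  75,  85,  95, 105, 115]))
23327 bar ((513.3717651367188, -419.5091247558594), (75.26156616210938, 79.1602554321289), 29.331151962280273) 367.4189307112203 [ 530.65121048 -423.98411637]
yaw 135.360957296659
collar 1828 ((542.4427490234375, -288.17181396484375), 40.66658401489258) 56.29653794767106
t hood z hist (array([1313,   33,   20,   17,   17,   14,   22,   27,  165,   21,   22,
        142]), array([ -5,   5,  15,  25,  35,  45,  55,  65,  75,  85,  95, 105, 115]))
155 bar ((514.8762817382812, -448.8399963378906), (48.27131271362305, 15.439644813537598), 49.24092483520508) 110.10989464203585 [ 513.60657967 -448.03818517]
yaw 50.20066338669284
collar 437 ((543.0280151367188, -287.97607421875), 40.39057159423828) 57.37879306489192
vial 52 [425.50519978 -74.68682559  55.00538294] ((425.7325744628906, -73.93819427490234), 9.107743263244629)
```

View pics/hc.png

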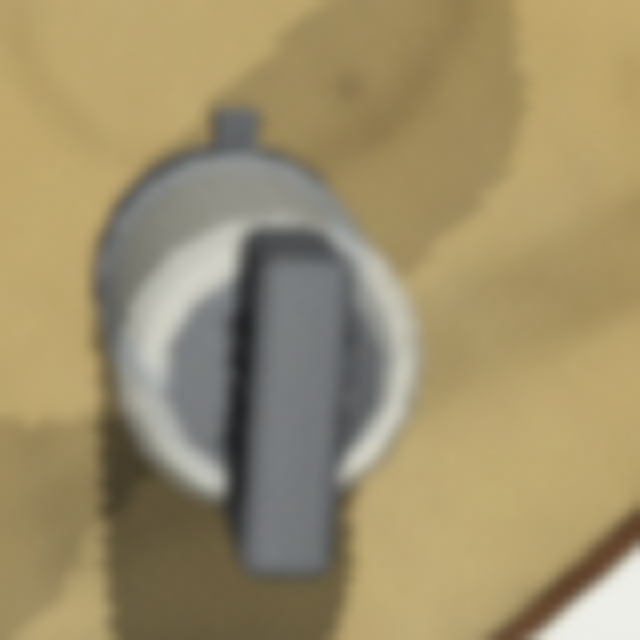

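View pics/shc.png

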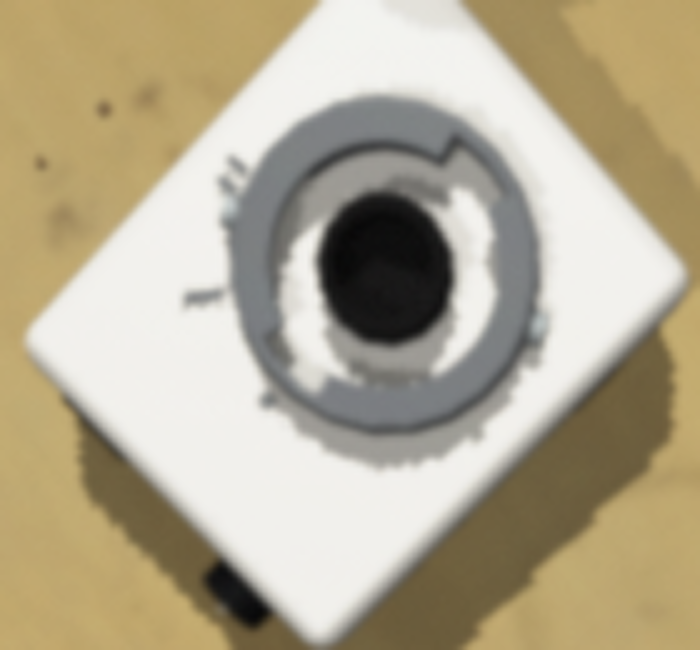

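Run:
```python
from h import *
d=pickle.load(open('pics/w1.pkl','rb'));t=pickle.load(open('pics/top0.pkl','rb'))
for n,D in (("w",d),("t",t)):
    P=cloud(D);ok=D["range_z"]>0
    b=ok&(np.hypot(P[...,0]-514,P[...,1]+447)<45)&(P[...,2]>105)&(P[...,2]<118)
    Q=P[b];r=cv2.minAreaRect(Q[:,:2].astype(np.float32));print(n,len(Q),"bar",r,Q.mean(0))
    w,V=np.linalg.eigh(np.cov(Q[:,:2].T));print("yaw",np.degrees(np.arctan2(V[1,1],V[0,1])))
    m=ok&(np.hypot(P[...,0]-542,P[...,1]+288)<45)&(P[...,2]>53)&(P[...,2]<62)
    Q=P[m][:,:2].astype(np.float32);h=cv2.convexHull(Q);print("collar ellipse",cv2.fitEllipse(h),len(Q), P[m][:,2].mean())
c=np.array([542.5,-288.2])
for nm,u,v in [("dot",268,400),("pulse",205,298),("l1",222,178),("l2",237,168)]:
    p=onz(d,150+u/5,v/5,46);print(nm,p.round(1),np.degrees(np.arctan2(*(p[:2]-c)[::-1])))
# slot edges at lip top z56.5
for nm,u,v in [("rs1",445,160),("rs2",505,205),("fs1",270,325),("fs2",330,385)]:
    p=onz(d,150+u/5,v/5,56.5);print(nm,p.round(1),np.degrees(np.arctan2(*(p[:2]-c)[::-1])))
```

```text
w 503 bar ((514.0243530273438, -449.1985168457031), (47.39098358154297, 15.011204719543457), 50.5185546875) [ 514.33076425 -448.06881309  110.08528398]
yaw 50.075249977740995
collar ellipse ((541.7340087890625, -288.299560546875), (73.18622589111328, 77.10626220703125), 34.85416030883789) 1779 56.41236675651097
t 142 bar ((514.8762817382812, -448.8399963378906), (48.27131271362305, 15.439644813537598), 49.24092483520508) [ 514.22496636 -448.09044907  110.80651239]
yaw 49.892273223383356
collar ellipse ((542.7674560546875, -287.8489074707031), (71.77879333496094, 76.74925231933594), 34.08835983276367) 424 57.51394552973128
dot [ 500.8 -293.4   46. ] -172.8424171637356
pulse [ 503.8 -266.    46. ] 150.1752966439993
l1 [ 524.5 -248.2   46. ] 114.27889729326895
l2 [ 528.7 -248.8   46. ] 109.23704237820291
rs1 [ 568.4 -279.7   56.5] 18.217868317191392
rs2 [ 573.6 -295.8   56.5] -13.676552085012837
fs1 [ 513.  -282.2   56.5] 168.6001041545449
fs2 [ 515.8 -301.4   56.5] -153.6227129019789
```

Run:
```python
from h import *
from station import *
goto(get_obs(),[545,-350,220],8)
```

```text
slide [ 8.2 50.4 87.5] ang [-1.40e-01 -4.54e+01  4.00e-02]
```

{"api": "play_rows", "payload": {
  "slide": [
    [1, 5, 9],
    [2, 10, 20],
    [3, 18, 32],
    [4, 26, 44],
    [5, 34, 56],
    [6, 42, 68],
    [8, 48, 80],
    [8, 50, 87],
    [8, 50, 87],
    [8, 50, 87]
  ],
  "angular": [
    [0, -5, 0],
    [0, -11, 0],
    [0, -17, 0],
    [0, -23, 0],
    [0, -29, 0],
    [0, -35, 0],
    [0, -40, 0],
    [0, -44, 0],
    [0, -45.4, 0],
    [0, -45.4, 0]
  ]
}}

```text
time: 1.87
ee_pos: [539.8, -356.9, 220.3]
orientation: [[0.992, -0.0, -0.128], [0.128, 0.0, 0.992], [-0.0, -1.0, 0.0]]
contact_force: [-0.3, -0.7, -0.1]
grip_width: 94.0
```

Run:
```python
from h import *
from station import *
o=get_obs();print(o['time'],o['ee_pos'],o['joint_positions'].round())
d=wristcam(get_image("wrist"),o);pickle.dump(d,open('pics/w2.pkl','wb'));crop(d,0,0,512,384,1.5,'pics/w2.png')
u,v=proj(d,[542,-288,50]);print(u,v)
u,v=int(u),int(v);x0,y0=max(0,u-75),max(0,v-70);print(x0,y0);crop(d,x0,y0,150,140,5,'pics/w2s.png')
goto(o,[427,-77,150],8)
```

```text
1.8667 [ 539.84731699 -356.85353086  220.25570127] [ 42.  22. -19.  94.   8.  65.  29.]
263.3964419069595 112.69871461619749
188 42
slide [-76.   70.4 292. ] ang [-0.02 -0.63 -0.03]
```

View pics/w2.png

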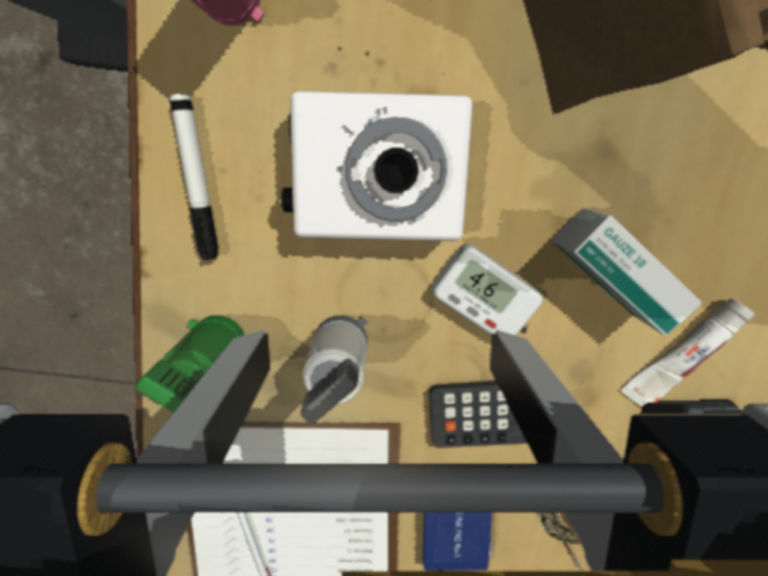

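View pics/w2s.png

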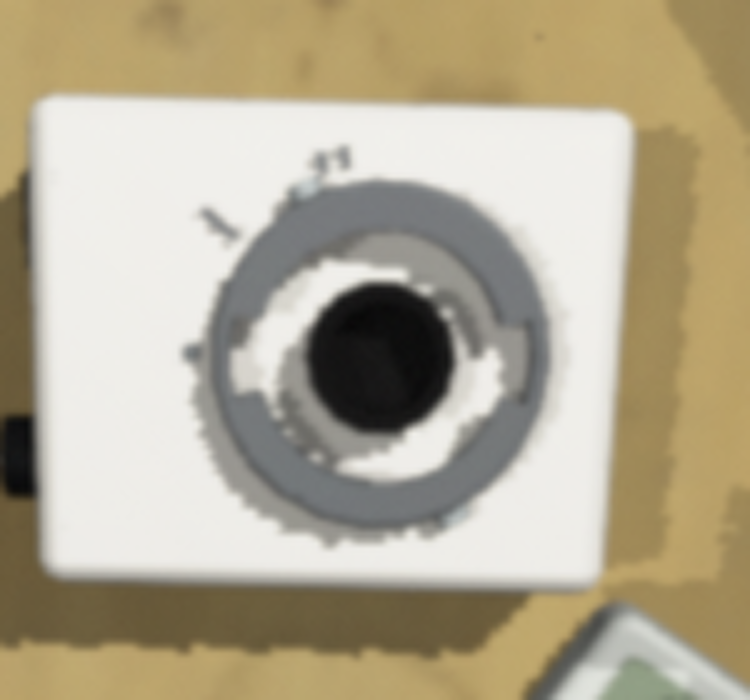

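Run:
```python
from h import *
d=pickle.load(open('pics/w2.pkl','rb'))
g=lambda u,v,z:onz(d,188+u/5,42+v/5,z)
P=cloud(d);m=(np.hypot(P[...,0]-542,P[...,1]+288)<46)&(P[...,2]>53)&(P[...,2]<60)
Q=P[m][:,:2].astype(np.float32);print(len(Q),cv2.fitEllipse(cv2.convexHull(Q)),P[m][:,2].mean())
print("edges",[g(u,v,56.5)[:2].round(1) for u,v in [(210,355),(548,355),(380,180),(380,528)]])
print("cup",g(380,357,59).round(1))
a=(g(238,320,56.5)+g(235,392,56.5))/2;b=(g(525,320,56.5)+g(526,402,56.5))/2
print(a,b,np.degrees(np.arctan2(*(b-a)[1::-1])))
c=(a+b)/2
for nm,u,v in [("dot",193,352),("p1",203,210),("p2",238,238)]:
    p=g(u,v,46);print(nm,p.round(1),np.degrees(np.arctan2(p[1]+288,p[0]-542)))
c4=[g(u,v,45) for u,v in [(38,97),(632,115),(600,588),(45,572)]]
f=lambda p:np.degrees(np.arctan2(p[1],p[0]));print(f(c4[1]-c4[0]),f(c4[2]-c4[3]),f(c4[0]-c4[3])-90,f(c4[1]-c4[2])-90,c4)
```

```text
1961 ((541.8898315429688, -288.4745788574219), (73.60006713867188, 75.49713134765625), 28.016695022583008) 56.487186251521415
edges [array([ 505.7, -292.8]), array([ 578.7, -283.3]), array([ 537.5, -252.5]), array([ 547.7, -325.4])]
cup [ 542.4 -288.4   59. ]
[ 511.49757662 -292.27919848   56.5       ] [ 574.08376193 -285.27562428   56.5       ] 6.384999454211615
dot [ 501.2 -293.1   46. ] -172.8843059654095
p1 [ 500.2 -262.8   46. ] 148.93734652485148
p2 [ 508.5 -267.6   46. ] 148.73767466965603
5.740466545236077 5.697405854438266 5.270951265498525 6.42008398017461 [array([ 462.47126911, -244.44447855,   45.        ]), array([ 589.88418894, -231.63608701,   45.        ]), array([ 601.44411479, -334.37004583,   45.        ]), array([ 471.95922675, -347.28843486,   45.        ])]
```

Run:
```python
from h import *
from station import *
goto(get_obs(),[440,-125,170],8)
```

```text
slide [-69.7  50.5 243. ] ang [ 0.   -0.78 -0.02]
```

{"api": "play_rows", "payload": {
  "slide": [
    [-7, 0, 20],
    [-15, 5, 50],
    [-25, 10, 85],
    [-35, 20, 120],
    [-45, 30, 155],
    [-55, 40, 190],
    [-65, 50, 220],
    [-69, 50, 238],
    [-69.7, 50, 243],
    [-69.7, 50, 243]
  ],
  "angular": [
    [0, 0, 0],
    [0, 0, 0],
    [0, 0, 0],
    [0, 0, 0],
    [0, 0, 0],
    [0, 0, 0],
    [0, -0.8, 0],
    [0, -0.8, 0],
    [0, -0.8, 0],
    [0, -0.8, 0]
  ]
}}

```text
time: 2.75
ee_pos: [439.9, -124.4, 171.2]
orientation: [[0.99, 0.001, -0.141], [0.141, -0.001, 0.99], [0.001, -1.0, -0.001]]
contact_force: [0.1, -0.0, 0.3]
grip_width: 93.9
```

Run:
```python
from h import *
from station import *
o=get_obs();print(o['time'],o['ee_pos'],o['joint_positions'].round())
d=wristcam(get_image("wrist"),o);pickle.dump(d,open('pics/w3.pkl','wb'));crop(d,0,0,512,384,1.5,'pics/w3.png')
u,v=proj(d,[426,-76,40]);print(u,v)
P=cloud(d);m=(np.hypot(P[...,0]-426,P[...,1]+76)<30)&(P[...,2]>49)&(P[...,2]<62)
Q=P[m];print(len(Q),cv2.minEnclosingCircle(Q[:,:2].astype(np.float32)),Q.mean(0))
m=(np.hypot(P[...,0]-426,P[...,1]+76)<30)&(P[...,2]>10)&(P[...,2]<44);Q=P[m];print(len(Q),cv2.minEnclosingCircle(Q[:,:2].astype(np.float32)),Q.mean(0))
```

```text
2.75 [ 439.871156   -124.37817653  171.15655853] [ 33.   8. -27. 120.   4.  53.  12.]
246.48566612951726 132.7108604818296
279 ((424.70159912109375, -75.01502990722656), 8.87413215637207) [424.73520159 -74.89312359  54.30752882]
84 ((424.8174743652344, -74.70348358154297), 10.106232643127441) [425.27232365 -68.23266977  32.21190256]
```

View pics/w3.png

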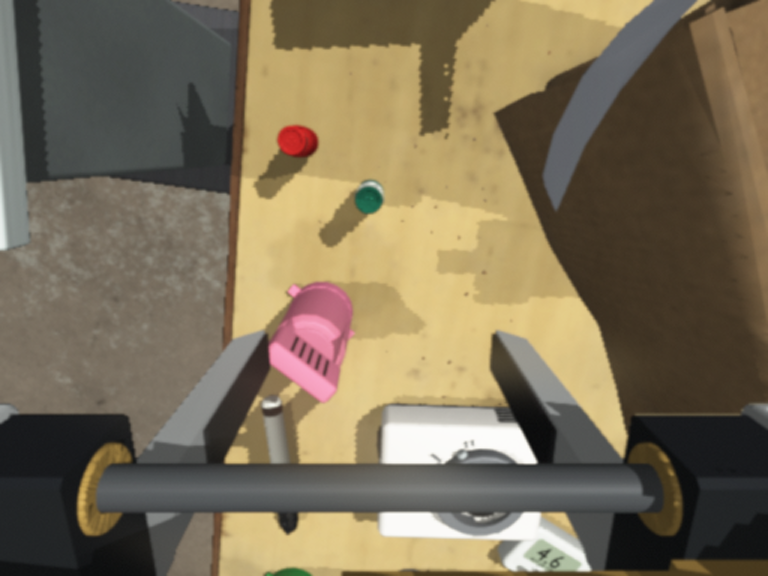

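Run:
```python
from h import *
from station import *
d=pickle.load(open('pics/w3.pkl','rb'))
P=cloud(d);ok=(d["range_z"]>0)
for u,v in [(370,125),(385,90),(410,50),(340,80),(400,200),(415,300)]: print(P[v,u].round())
m=ok&(P[...,2]>60)&(np.hypot(P[...,0]-425,P[...,1]+75)<150)&(P[...,2]<300)
Q=P[m];i=np.argsort(np.hypot(Q[:,0]-425,Q[:,1]+75));print(Q[i[:400:40]].round())
o=get_obs()
goto(o,[424.8,-75,120],8); goto(o,[424.8,-75,18.5],8)
```

```text
[505. -49. 150.]
[503. -28. 163.]
[504.  -8. 179.]
[505. -15.  49.]
[ 582. -116.   69.]
[ 678. -267.    0.]
[[428. -97. 283.]
 [425. -98. 282.]
 [428. -98. 282.]
 [425. -98. 283.]
 [426. -98. 282.]
 [429. -98. 280.]
 [426. -98. 283.]
 [426. -99. 285.]
 [435. -96. 284.]
 [428. -99. 285.]]
slide [-8.4 51.1 52.1] ang [0.05 0.07 0.07]
slide [ -8.5 152.6  52.2] ang [0.05 0.07 0.07]
```

Run:
```python
from h import *
for f in ('w3','top0','scene0'):
    d=pickle.load(open(f'pics/{f}.pkl','rb'))
    P=cloud(d);m=(d["range_z"]>0)&(P[...,2]>60)&(P[...,2]<300)&(P[...,0]<560)&(P[...,0]>440)&(P[...,1]>-130)&(P[...,1]<60)
    if f=='w3': m[215:]=False
    Q=P[m];print(f,len(Q))
    for y in range(-80,60,15):
        q=Q[(Q[:,1]>=y)&(Q[:,1]<y+15)]
        if len(q): print(y,len(q),q.min(0).round(),q.max(0).round())
```

```text
w3 17689
-80 691 [544. -80.  60.] [560. -65. 136.]
-65 1554 [503. -65.  61.] [560. -50. 163.]
-50 2744 [502. -50.  60.] [560. -35. 174.]
-35 3661 [501. -35.  60.] [560. -20. 184.]
-20 4274 [502. -20.  60.] [560.  -5. 199.]
-5 3603 [504.  -5.  60.] [558.  10. 208.]
10 1047 [509.  10.  60.] [549.  25. 198.]
25 29 [542.  25. 139.] [551.  32. 158.]
top0 1549
-80 75 [546. -80.  60.] [560. -65. 137.]
-65 147 [536. -65.  61.] [560. -50. 155.]
-50 208 [512. -50.  61.] [560. -35. 174.]
-35 238 [503. -35.  62.] [560. -20. 183.]
-20 277 [504. -20.  61.] [560.  -5. 190.]
-5 208 [505.  -5.  64.] [559.  10. 197.]
10 216 [514.  10. 145.] [560.  25. 300.]
25 176 [523.  25. 125.] [560.  38. 276.]
scene0 4748
-80 35 [546. -78.  60.] [559. -65.  89.]
-65 68 [503. -64.  60.] [548. -50. 160.]
-50 239 [502. -50.  61.] [542. -35. 171.]
-35 353 [501. -35.  61.] [560. -20. 181.]
-20 534 [501. -20.  60.] [556.  -5. 196.]
-5 725 [502.  -5.  60.] [552.  10. 209.]
10 967 [506.  10.  60.] [552.  25. 300.]
25 1798 [517.  25.  60.] [560.  40. 299.]
40 21 [539.  40. 114.] [560.  42. 246.]
```

{"api": "play_rows", "payload": {
  "slide": [
    [-1, 5, 5],
    [-2, 10, 10],
    [-3, 15, 16],
    [-4, 20, 22],
    [-5, 25, 28],
    [-6, 30, 34],
    [-7, 35, 40],
    [-8, 40, 46],
    [-8.5, 40, 50],
    [-8.5, 40, 52]
  ],
  "angular": [
    [0, 6, 0],
    [0, 13, 0],
    [0, 20, 0],
    [0, 27, 0],
    [0, 34, 0],
    [0, 41, 0],
    [0, 48, 0],
    [0, 55, 0],
    [0, 62, 0],
    [0, 69, 0]
  ],
  "grip": 0.3
}}

```text
time: 3.63
ee_pos: [424.7, -75.4, 130.4]
orientation: [[0.48, 0.0, 0.877], [-0.877, 0.0, 0.48], [-0.0, -1.0, 0.0]]
contact_force: [-0.4, 0.3, 0.2]
grip_width: 65.8
```

Run:
```python
from h import *
from station import *
o=get_obs();print(o['time'],o['ee_pos'],o['joint_positions'].round(),o['grip_width'])
goto(o,[424.8,-75,20],-90)
```

```text
3.6333 [424.66370851 -75.36161462 130.43631196] [ 22.   8. -22. 125.   4.  47. -64.] 65.81851334357748
slide [ -0.2 110.4   0.3] ang [-0.000e+00  2.866e+01 -1.000e-02]
```

{"api": "play_rows", "payload": {
  "slide": [
    [0, 3, 0],
    [0, 10, 0],
    [0, 22, 0],
    [0, 36, 0],
    [0, 52, 0],
    [0, 68, 0],
    [0, 84, 0],
    [0, 98, 0],
    [0, 107, 0],
    [0, 110.4, 0]
  ],
  "angular": [
    [0, 6, 0],
    [0, 13, 0],
    [0, 20, 0],
    [0, 26, 0],
    [0, 28.7, 0],
    [0, 28.7, 0],
    [0, 28.7, 0],
    [0, 28.7, 0],
    [0, 28.7, 0],
    [0, 28.7, 0]
  ]
}}

```text
time: 4.47
ee_pos: [424.1, -75.3, 19.0]
orientation: [[0.006, -0.001, 1.0], [-1.0, 0.0, 0.006], [-0.0, -1.0, -0.001]]
contact_force: [-0.9, 0.3, -0.5]
grip_width: 66.0
```

Run:
```python
from h import *
from station import *
o=get_obs();print(o['time'],o['ee_pos'],o['joint_positions'].round(),o['contact_force'])
d=wristcam(get_image("wrist"),o);crop(d,0,0,512,384,1.5,'pics/w4.png')
goto(o,[424.8,-75,20],-90)
```

```text
4.4667 [424.09979641 -75.25918733  18.96225268] [ 16.  19. -17. 130.  10.  32. -98.] [-0.89911293  0.25295727 -0.49876232]
slide [-0.3 -1.   0.7] ang [ 0.08  0.35 -0.01]
```

View pics/w4.png

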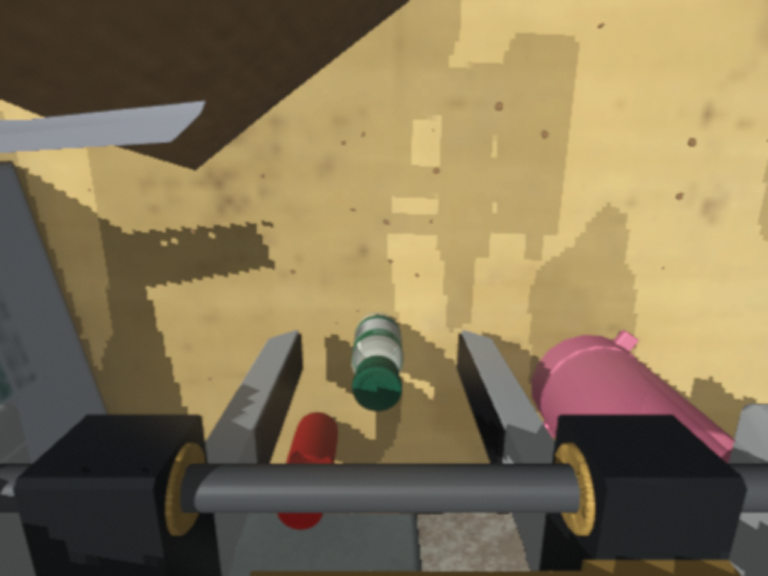

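{"api": "play_rows", "payload": {
  "slide": [
    [0, 0, 0.7],
    [0, 0, 0.7],
    [0, 0, 0.7],
    [0, 0, 0.7],
    [0, 0, 0.7],
    [0, 0, 0.7],
    [0, 0, 0.7],
    [0, 0, 0.7],
    [0, 0, 0.7],
    [0, 0, 0.7]
  ],
  "angular": [
    [0, 0, 0],
    [0, 0, 0],
    [0, 0, 0],
    [0, 0, 0],
    [0, 0, 0],
    [0, 0, 0],
    [0, 0, 0],
    [0, 0, 0],
    [0, 0, 0],
    [0, 0, 0]
  ],
  "grip": 1,
  "squeeze": 12
}}

```text
time: 5.35
ee_pos: [424.9, -74.3, 20.2]
orientation: [[0.008, 0.0, 1.0], [-1.0, 0.0, 0.008], [-0.0, -1.0, 0.0]]
contact_force: [-0.7, 0.2, 4.4]
grip_width: 20.2
```

Run:
```python
from h import *
from station import *
o=get_obs();print(o['time'],o['ee_pos'],o['grip_width'],o['contact_force'])
goto(o,[424.8,-75,160],-90)
goto(o,[542.1,-288.4,140],-90)
```

```text
5.35 [424.8885336  -74.31570234  20.21361148] 20.162934118771396 [-0.74111566  0.15657115  4.44327435]
slide [ 7.000e-01 -1.398e+02 -1.000e-01] ang [-0.01  0.46 -0.  ]
slide [ 215.  -119.8  115.5] ang [-0.01  0.46 -0.  ]
```

{"api": "play_rows", "payload": {
  "slide": [
    [0, -15, 0],
    [0, -45, 0],
    [0, -80, 0],
    [0, -115, 0],
    [15, -140, 8],
    [45, -145, 24],
    [80, -145, 43],
    [115, -145, 62],
    [150, -140, 80],
    [175, -135, 94]
  ],
  "angular": [
    [0, 0, 0],
    [0, 0, 0],
    [0, 0, 0],
    [0, 0, 0],
    [0, 0.4, 0],
    [0, 0.4, 0],
    [0, 0.4, 0],
    [0, 0.4, 0],
    [0, 0.4, 0],
    [0, 0.4, 0]
  ]
}}

```text
time: 6.18
ee_pos: [521.0, -251.9, 155.0]
orientation: [[-0.001, 0.001, 1.0], [-1.0, -0.001, -0.001], [0.001, -1.0, 0.001]]
contact_force: [-0.9, 1.0, -0.3]
grip_width: 20.3
```

Run:
```python
from h import *
from station import *
o=get_obs();print(o['time'],o['ee_pos'],o['grip_width'],o['contact_force'])
goto(o,[542.1,-288.4,95],-90)
```

```text
6.1833 [ 521.00709417 -251.93112907  154.96441664] 20.2959399552986 [-0.90928203  1.04244037 -0.30379851]
slide [36.4 60.  21.1] ang [-0.03 -0.03  0.06]
```

{"api": "play_rows", "payload": {
  "slide": [
    [10, 5, 6],
    [20, 15, 12],
    [30, 30, 18],
    [36.4, 42, 21.1],
    [36.4, 52, 21.1],
    [36.4, 58, 21.1],
    [36.4, 60, 21.1],
    [36.4, 60, 21.1],
    [36.4, 60, 21.1],
    [36.4, 60, 21.1]
  ],
  "angular": [
    [0, 0, 0],
    [0, 0, 0],
    [0, 0, 0],
    [0, 0, 0],
    [0, 0, 0],
    [0, 0, 0],
    [0, 0, 0],
    [0, 0, 0],
    [0, 0, 0],
    [0, 0, 0]
  ]
}}

```text
time: 7.02
ee_pos: [541.7, -284.7, 95.9]
orientation: [[0.001, 0.001, 1.0], [-1.0, -0.0, 0.001], [0.0, -1.0, 0.001]]
contact_force: [-0.6, 0.2, 0.5]
grip_width: 20.0
```

Run:
```python
from h import *
from station import *
o=get_obs();print(o['time'],o['ee_pos'],o['grip_width'],o['contact_force'])
d=wristcam(get_image("wrist"),o);pickle.dump(d,open('pics/w5.pkl','wb'));crop(d,160,120,200,150,4,'pics/w5.png')
s=get_image("scene");crop(s,190,150,130,110,6,'pics/s5.png')
goto(o,[542.1,-288.4,67],-90)
P=cloud(d);m=(np.hypot(P[...,0]-542,P[...,1]+288)<46)&(P[...,2]>53)&(P[...,2]<60)
m[210:]=False
Q=P[m][:,:2].astype(np.float32);print(len(Q),cv2.fitEllipse(cv2.convexHull(Q)),P[m][:,2].mean())
```

```text
7.0167 [ 541.67075565 -284.71358773   95.89738599] 19.95932387927879 [-0.57439446  0.18188264  0.52955626]
slide [ 3.7 28.9  0.4] ang [-0.06  0.08  0.02]
2046 ((551.8081665039062, -288.75921630859375), (54.400672912597656, 73.19961547851562), 1.6380844116210938) 56.30948083532049
```

View pics/w5.png

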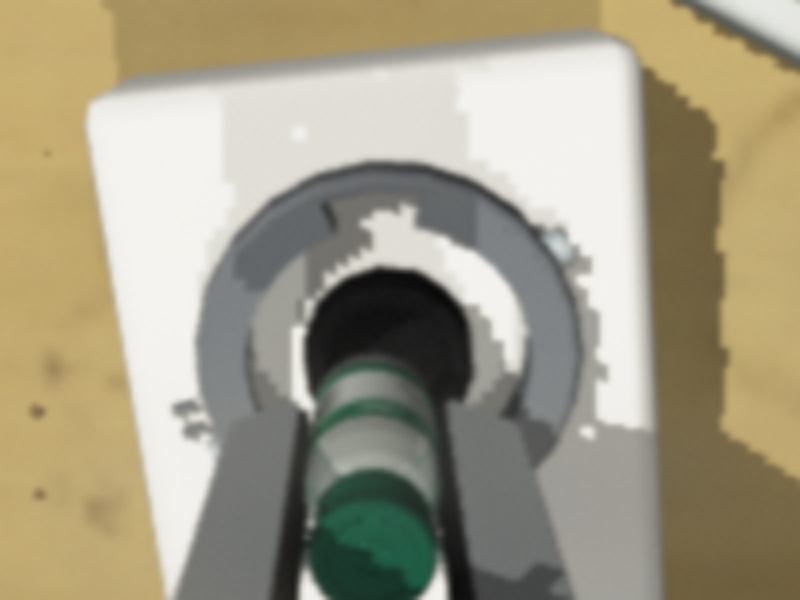

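View pics/s5.png

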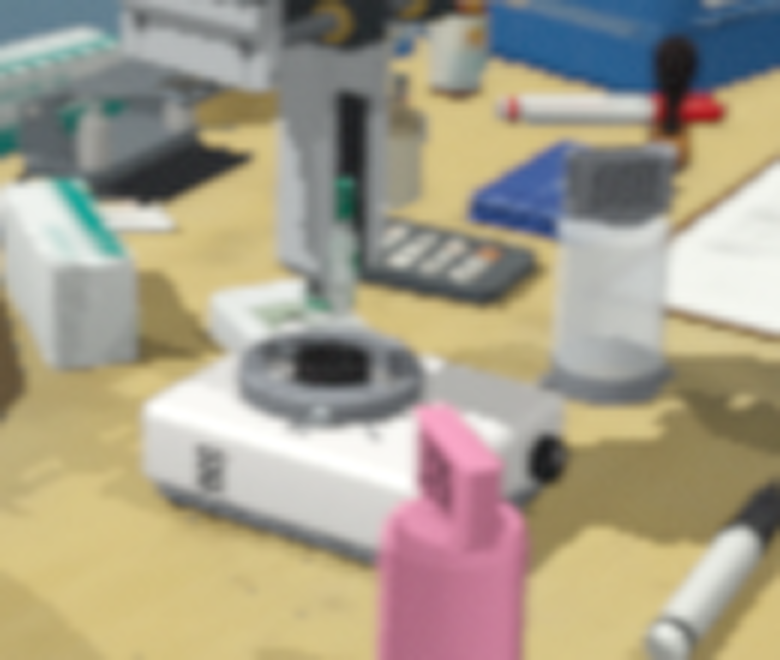

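{"api": "play_rows", "payload": {
  "slide": [
    [1.5, 2, 0],
    [3.7, 5, 0.4],
    [3.7, 9, 0.4],
    [3.7, 12, 0.4],
    [3.7, 13, 0.4],
    [3.7, 13, 0.4],
    [3.7, 13, 0.4],
    [3.7, 13, 0.4],
    [3.7, 13, 0.4],
    [3.7, 13, 0.4]
  ],
  "angular": [
    [0, 0, 0],
    [0, 0, 0],
    [0, 0, 0],
    [0, 0, 0],
    [0, 0, 0],
    [0, 0, 0],
    [0, 0, 0],
    [0, 0, 0],
    [0, 0, 0],
    [0, 0, 0]
  ]
}}

```text
time: 7.95
ee_pos: [541.8, -288.6, 82.2]
orientation: [[0.001, 0.0, 1.0], [-1.0, -0.0, 0.001], [0.0, -1.0, 0.0]]
contact_force: [0.1, 1.0, -0.9]
grip_width: 20.4
```

Run:
```python
from h import *
from station import *
o=get_obs();print(o['time'],o['ee_pos'],o['grip_width'],o['contact_force'])
d=wristcam(get_image("wrist"),o);pickle.dump(d,open('pics/w6.pkl','wb'));crop(d,160,120,200,150,4,'pics/w6.png')
s=get_image("scene");crop(s,190,150,130,110,6,'pics/s6.png')
goto(o,[542.1,-288.4,67],-90)
```

```text
7.95 [ 541.82828387 -288.61943724   82.24885267] 20.351604326931984 [ 0.11912856  0.95343825 -0.92715319]
slide [-0.2 15.2  0.3] ang [-0.01  0.06  0.  ]
```

View pics/w6.png

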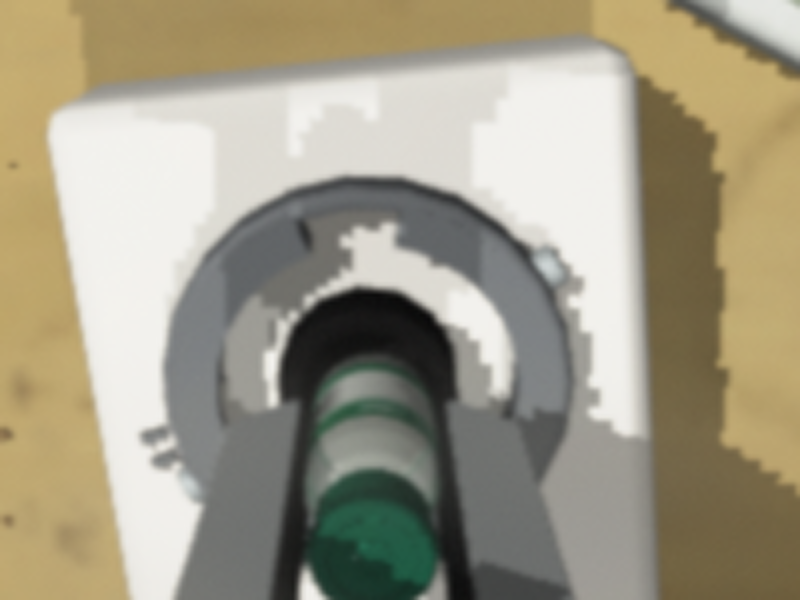

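View pics/s6.png

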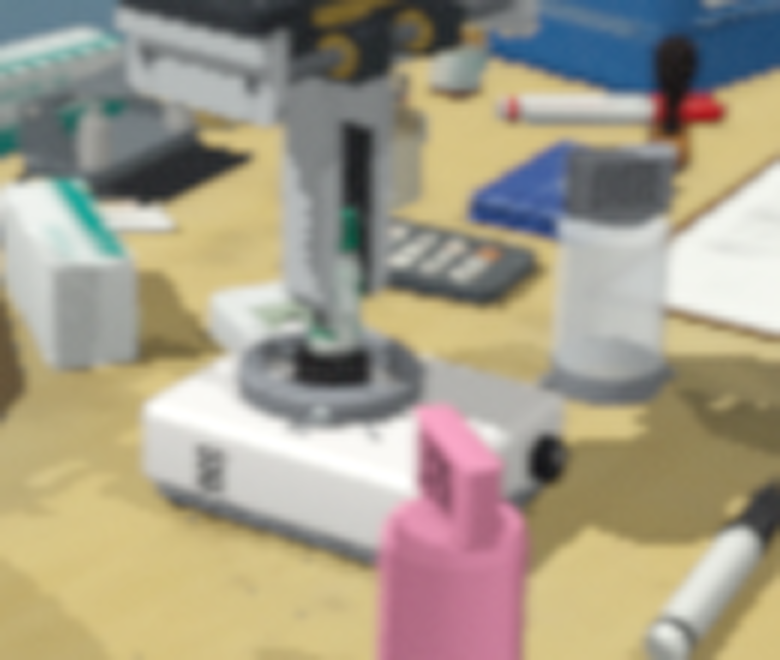

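Run:
```python
from h import *
from station import *
s=get_image("scene");pickle.dump(s,open('pics/s6.pkl','rb'.replace('r','w')))
crop(s,232,178,40,45,16,'pics/s6b.png')
for z in (59,62,75): 
    u,v=proj(s,[542.1,-288.4,z]);print(z,(u-232)*16,(v-178)*16)
for p in ([552,-288.4,59],[542.1,-298.4,59]):
    u,v=proj(s,p);print(p,(u-232)*16,(v-178)*16)
```

```text
59 217.25720465370205 488.26612941168423
62 217.65847323828257 469.57313585823204
75 219.40778627236978 388.0818391913026
[552, -288.4, 59] 165.20724773097163 470.75712839307516
[542.1, -298.4, 59] 259.32094355709614 468.1604486139613
```

View pics/s6b.png

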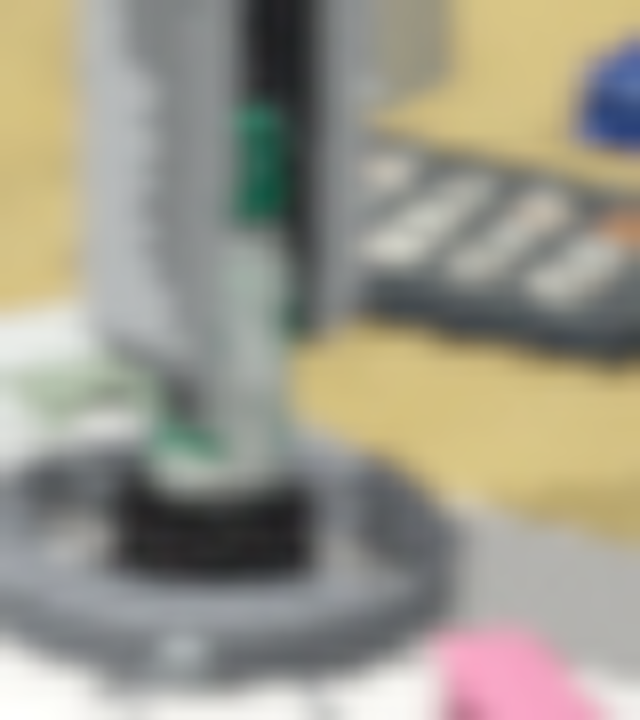

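{"api": "play_rows", "payload": {
  "slide": [
    [-1, 0, -0.4],
    [-1, 0, -0.4],
    [-1, 2, -0.4],
    [-1, 4, -0.4],
    [-1, 6, -0.4],
    [-1, 8, -0.4],
    [-1, 9, -0.4],
    [-1, 9, -0.4],
    [-1, 9, -0.4],
    [-1, 9, -0.4]
  ],
  "angular": [
    [0, 0, 0],
    [0, 0, 0],
    [0, 0, 0],
    [0, 0, 0],
    [0, 0, 0],
    [0, 0, 0],
    [0, 0, 0],
    [0, 0, 0],
    [0, 0, 0],
    [0, 0, 0]
  ]
}}

```text
time: 8.93
ee_pos: [541.4, -287.6, 73.1]
orientation: [[0.001, 0.0, 1.0], [-1.0, 0.0, 0.001], [-0.0, -1.0, 0.0]]
contact_force: [0.5, -0.2, -0.5]
grip_width: 20.1
```

Run:
```python
from h import *
from station import *
o=get_obs();print(o['time'],o['ee_pos'],o['grip_width'],o['contact_force'],o['ft_torque'])
d=wristcam(get_image("wrist"),o);pickle.dump(d,open('pics/w7.pkl','wb'));crop(d,160,120,200,150,4,'pics/w7.png')
```

```text
8.9333 [ 541.37312724 -287.63031032   73.1308303 ] 20.093309027127376 [ 0.49582368 -0.1524823  -0.48049424] [ 0.0133668  -0.03048647 -0.06494467]
```

View pics/w7.png

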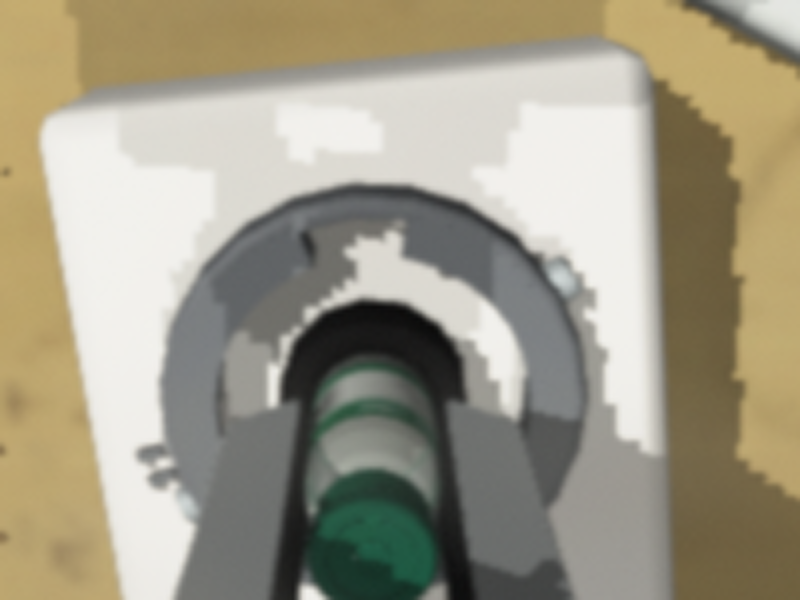

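{"api": "play_rows", "payload": {
  "slide": [
    [0, 1, 0],
    [0, 2, 0],
    [0, 3, 0],
    [0, 4, 0],
    [0, 5, 0],
    [0, 6, 0],
    [0, 6, 0],
    [0, 6, 0],
    [0, 6, 0],
    [0, 6, 0]
  ],
  "angular": [
    [0, 0, 0],
    [0, 0, 0],
    [0, 0, 0],
    [0, 0, 0],
    [0, 0, 0],
    [0, 0, 0],
    [0, 0, 0],
    [0, 0, 0],
    [0, 0, 0],
    [0, 0, 0]
  ]
}}

```text
time: 9.82
ee_pos: [541.4, -287.7, 67.2]
orientation: [[0.001, 0.0, 1.0], [-1.0, -0.0, 0.001], [0.0, -1.0, 0.0]]
contact_force: [-1.4, -0.6, 3.9]
grip_width: 19.9
```

{"api": "play_rows", "payload": {
  "slide": [
    [0, 0, 0],
    [0, 0, 0],
    [0, 0, 0],
    [0, 0, 0],
    [0, 0, 0],
    [0, 0, 0],
    [0, 0, 0],
    [0, -2, 0],
    [0, -8, 0],
    [0, -20, 0]
  ],
  "angular": [
    [0, 0, 0],
    [0, 0, 0],
    [0, 0, 0],
    [0, 0, 0],
    [0, 0, 0],
    [0, 0, 0],
    [0, 0, 0],
    [0, 0, 0],
    [0, 0, 0],
    [0, 0, 0]
  ],
  "grip": 0.4
}}

```text
time: 10.65
ee_pos: [540.7, -287.3, 86.8]
orientation: [[0.001, -0.002, 1.0], [-1.0, 0.001, 0.001], [-0.001, -1.0, -0.002]]
contact_force: [0.0, -0.4, -0.4]
grip_width: 56.4
```

Run:
```python
from h import *
from station import *
o=get_obs();print(o['time'],o['ee_pos'],o['grip_width'],o['contact_force'],o['ft_torque'])
goto(o,[541.4,-287.7,165],-90)
goto(o,[514.2,-448.4,170],-40)
```

```text
10.65 [ 540.6713289  -287.29026309   86.76057306] 56.415090488682814 [ 0.01777943 -0.44377448 -0.43272834] [ 0.04672909  0.04633839 -0.01776756]
slide [  0.3 -78.2   0.6] ang [ 0.1   0.06 -0.05]
slide [161.  -83.3 -26.8] ang [  0.07 -49.94  -0.09]
```

{"api": "play_rows", "payload": {
  "slide": [
    [0, -20, 0],
    [0, -45, 0],
    [0, -70, 0],
    [10, -83, -2],
    [35, -83, -6],
    [65, -83, -11],
    [95, -83, -16],
    [125, -83, -21],
    [148, -83, -25],
    [161, -83, -27]
  ],
  "angular": [
    [0, 0, 0],
    [0, 0, 0],
    [0, -5, 0],
    [0, -11, 0],
    [0, -18, 0],
    [0, -25, 0],
    [0, -32, 0],
    [0, -39, 0],
    [0, -45, 0],
    [0, -50, 0]
  ]
}}

```text
time: 11.48
ee_pos: [513.0, -452.3, 171.2]
orientation: [[0.768, 0.0, 0.64], [-0.64, -0.001, 0.768], [0.001, -1.0, -0.001]]
contact_force: [-0.2, -0.3, -0.0]
grip_width: 56.5
```

Run:
```python
from h import *
from station import *
o=get_obs();print(o['time'],o['ee_pos'],o['grip_width'],o['contact_force'],o['joint_positions'].round())
d=wristcam(get_image("wrist"),o);pickle.dump(d,open('pics/w8.pkl','wb'));crop(d,0,0,512,384,1.5,'pics/w8.png')
s=get_image("scene");crop(s,190,150,130,110,6,'pics/s8.png')
goto(o,[514.2,-448.4,82],-40)
P=cloud(d);b=(np.hypot(P[...,0]-514,P[...,1]+447)<45)&(P[...,2]>105)&(P[...,2]<118)
Q=P[b];
if len(Q)>5:
    print(len(Q),cv2.minAreaRect(Q[:,:2].astype(np.float32)),Q.mean(0))
```

```text
11.4833 [ 513.00986817 -452.25544272  171.24666192] 56.544671833128284 [-0.18365784 -0.30539082 -0.0122401 ] [ 49.  28. -18.  92.  10.  62. -11.]
slide [-1.6 89.2  3.8] ang [0.06 0.2  0.06]
913 ((514.4255981445312, -448.951416015625), (47.3807258605957, 14.415203094482422), 49.71336364746094) [ 515.02261564 -447.99445137  110.12811576]
```

View pics/w8.png

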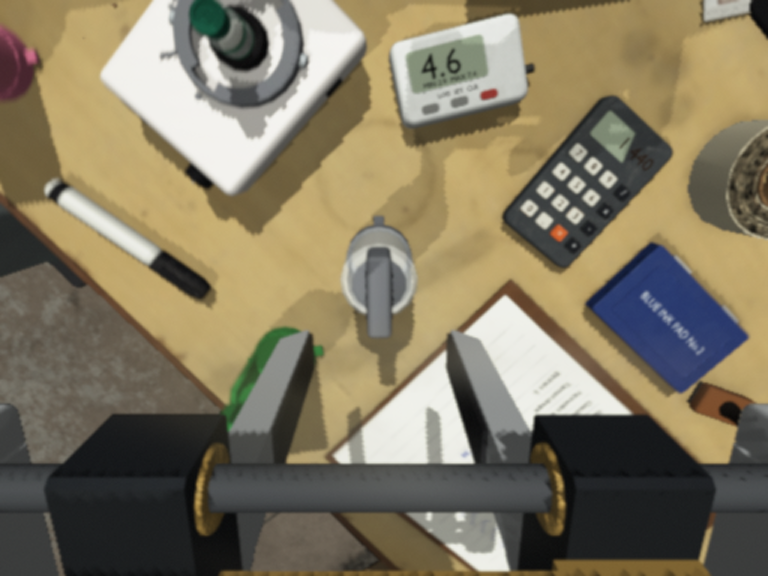

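View pics/s8.png

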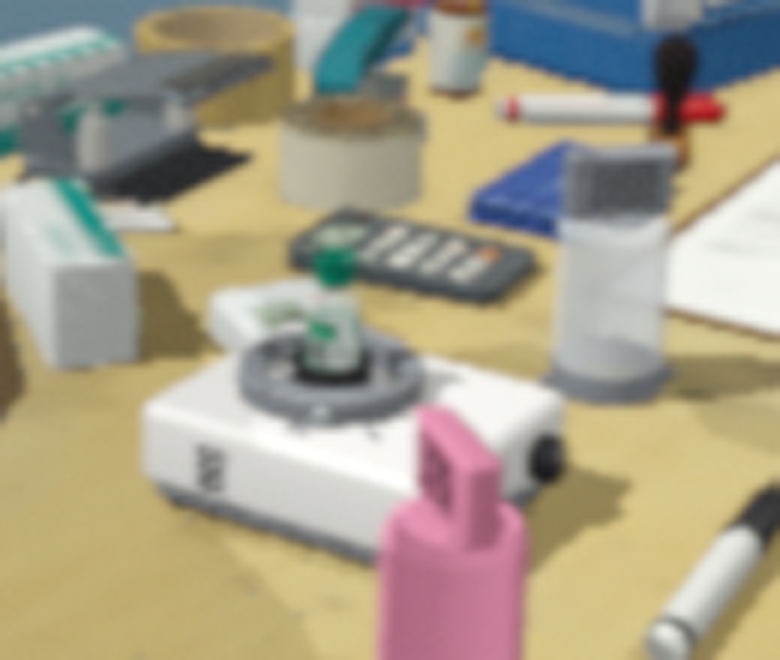

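{"api": "play_rows", "payload": {
  "slide": [
    [-1.5, 5, 4],
    [-1.5, 15, 4],
    [-1.5, 27, 4],
    [-1.5, 40, 4],
    [-1.5, 53, 4],
    [-1.5, 66, 4],
    [-1.5, 76, 4],
    [-1.5, 84, 4],
    [-1.5, 88, 4],
    [-1.5, 88, 4]
  ],
  "angular": [
    [0, 0, 0],
    [0, 0, 0],
    [0, 0, 0],
    [0, 0, 0],
    [0, 0, 0],
    [0, 0, 0],
    [0, 0, 0],
    [0, 0, 0],
    [0, 0, 0],
    [0, 0, 0]
  ]
}}

```text
time: 12.42
ee_pos: [515.6, -444.3, 80.9]
orientation: [[0.767, -0.001, 0.642], [-0.642, 0.001, 0.767], [-0.001, -1.0, 0.0]]
contact_force: [0.4, -0.1, 0.4]
grip_width: 56.3
```

Run:
```python
from h import *
from station import *
o=get_obs();print(o['time'],o['ee_pos'],o['grip_width'],o['contact_force'])
d=wristcam(get_image("wrist"),o);crop(d,100,150,300,150,2.5,'pics/w9.png')
goto(o,[514.5,-448.6,82.5],-40)
```

```text
12.4167 [ 515.55898337 -444.34746211   80.9355161 ] 56.337252902377564 [ 0.44256246 -0.0715808   0.4216891 ]
slide [ 1.9 -1.6 -3.9] ang [-0.    0.06 -0.08]
```

View pics/w9.png

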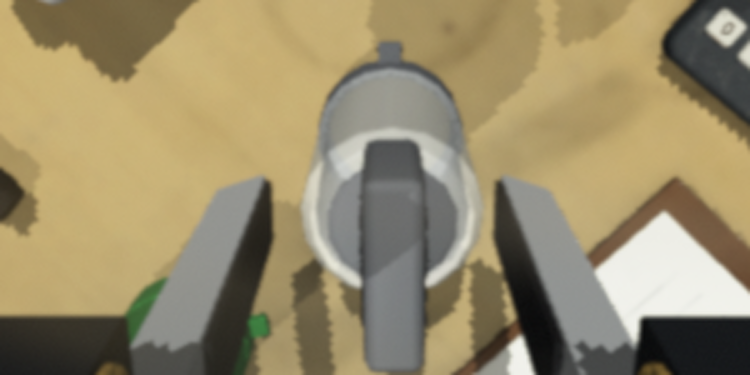

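{"api": "play_rows", "payload": {
  "slide": [
    [1, -1, -2],
    [1.8, -1.6, -3.8],
    [1.8, -1.6, -3.8],
    [1.8, -1.6, -3.8],
    [1.8, -1.6, -3.8],
    [1.8, -1.6, -3.8],
    [1.8, -1.6, -3.8],
    [1.8, -1.6, -3.8],
    [1.8, -1.6, -3.8],
    [1.8, -1.6, -3.8]
  ],
  "angular": [
    [0, 0, 0],
    [0, 0, 0],
    [0, 0, 0],
    [0, 0, 0],
    [0, 0, 0],
    [0, 0, 0],
    [0, 0, 0],
    [0, 0, 0],
    [0, 0, 0],
    [0, 0, 0]
  ]
}}

```text
time: 13.3
ee_pos: [514.9, -448.6, 83.7]
orientation: [[0.767, 0.0, 0.642], [-0.642, 0.0, 0.767], [-0.0, -1.0, 0.0]]
contact_force: [0.6, -0.1, 0.4]
grip_width: 56.5
```

Run:
```python
from h import *
from station import *
o=get_obs();print(o['time'],o['ee_pos'],o['grip_width'],o['contact_force'])
goto(o,[514.5,-448.6,82.5],-40)
```

```text
13.3 [ 514.88568074 -448.63959899   83.68169028] 56.54084900060495 [ 0.64970698 -0.12386177  0.37364899]
slide [-0.3  1.2 -0.2] ang [-0.    0.06 -0.  ]
```

{"api": "play_rows", "payload": {
  "slide": [
    [0, 1, 0],
    [0, 1, 0],
    [0, 1, 0],
    [0, 1, 0],
    [0, 1, 0],
    [0, 1, 0],
    [0, 1, 0],
    [0, 1, 0],
    [0, 1, 0],
    [0, 1, 0]
  ],
  "angular": [
    [0, 0, 0],
    [0, 0, 0],
    [0, 0, 0],
    [0, 0, 0],
    [0, 0, 0],
    [0, 0, 0],
    [0, 0, 0],
    [0, 0, 0],
    [0, 0, 0],
    [0, 0, 0]
  ],
  "grip": 1,
  "squeeze": 40
}}

```text
time: 14.13
ee_pos: [514.9, -448.7, 82.7]
orientation: [[0.767, 0.0, 0.642], [-0.642, -0.0, 0.767], [0.0, -1.0, 0.0]]
contact_force: [0.4, -0.6, 0.6]
grip_width: 14.1
```

Run:
```python
from h import *
from station import *
o=get_obs();print(o['time'],o['ee_pos'],o['grip_width'],o['contact_force'])
d=wristcam(get_image("wrist"),o);crop(d,100,150,300,150,2.5,'pics/w10.png')
goto(o,[514.5,-448.6,215],-40)
goto(o,[542,-288,215],-84)
```

```text
14.1333 [ 514.87801951 -448.73290435   82.71145772] 14.136197971822858 [ 0.41612018 -0.6469332   0.63515341]
slide [-4.000e-01 -1.323e+02 -1.000e-01] ang [-0.    0.06  0.  ]
slide [ -82.4 -132.3  140.6] ang [-0.   44.06  0.  ]
```

View pics/w10.png

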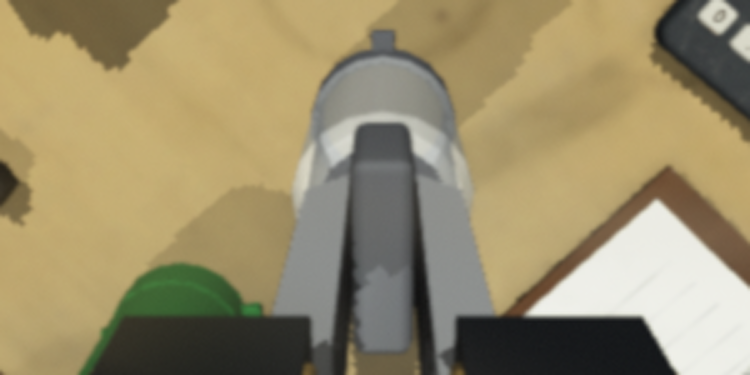

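{"api": "play_rows", "payload": {
  "slide": [
    [0, -8, 0],
    [0, -25, 0],
    [0, -50, 0],
    [0, -80, 0],
    [0, -110, 0],
    [-3, -128, 5],
    [-12, -133, 20],
    [-25, -133, 43],
    [-40, -133, 69],
    [-56, -133, 96]
  ],
  "angular": [
    [0, 0, 0],
    [0, 0, 0],
    [0, 0, 0],
    [0, 0, 0],
    [0, 4, 0],
    [0, 9, 0],
    [0, 14, 0],
    [0, 20, 0],
    [0, 26, 0],
    [0, 32, 0]
  ]
}}

```text
time: 15.02
ee_pos: [533.4, -338.4, 216.3]
orientation: [[0.304, 0.0, 0.953], [-0.953, -0.0, 0.304], [0.0, -1.0, 0.0]]
contact_force: [1.4, 0.0, -1.6]
grip_width: 13.7
```

{"api": "play_rows", "payload": {
  "slide": [
    [-4, 0, 27],
    [-6, 0, 40],
    [-7, 0, 48],
    [-7, 0, 50],
    [-7, 0, 50],
    [-7, 0, 50],
    [-7, 0, 50],
    [-7, 0, 50],
    [-7, 0, 50],
    [-7, 0, 50]
  ],
  "angular": [
    [0, 5, 0],
    [0, 9, 0],
    [0, 12, 0],
    [0, 12, 0],
    [0, 12, 0],
    [0, 12, 0],
    [0, 12, 0],
    [0, 12, 0],
    [0, 12, 0],
    [0, 12, 0]
  ]
}}

```text
time: 15.85
ee_pos: [578.6, -317.3, 215.8]
orientation: [[0.105, 0.0, 0.994], [-0.994, 0.0, 0.105], [-0.0, -1.0, 0.0]]
contact_force: [0.8, 0.6, -2.3]
grip_width: 14.0
```

Run:
```python
from h import *
from station import *
o=get_obs();print(o['time'],o['ee_pos'],o['grip_width'],o['contact_force'],o['joint_positions'].round())
d=wristcam(get_image("wrist"),o);pickle.dump(d,open('pics/w11.pkl','wb'));crop(d,0,0,512,384,1.5,'pics/w11.png')
s=get_image("scene");pickle.dump(s,open('pics/s11.pkl','wb'));crop(s,190,130,130,120,6,'pics/s11.png')
goto(o,[542,-288.2,160],-84)
```

```text
15.85 [ 578.60756483 -317.33771959  215.75758511] 14.046543293430975 [ 0.77317759  0.61181376 -2.29108997] [ 33.  23. -13.  93.   5.  65. -65.]
slide [-32.8  55.8 -33.3] ang [-0.    0.05 -0.  ]
```

View pics/w11.png

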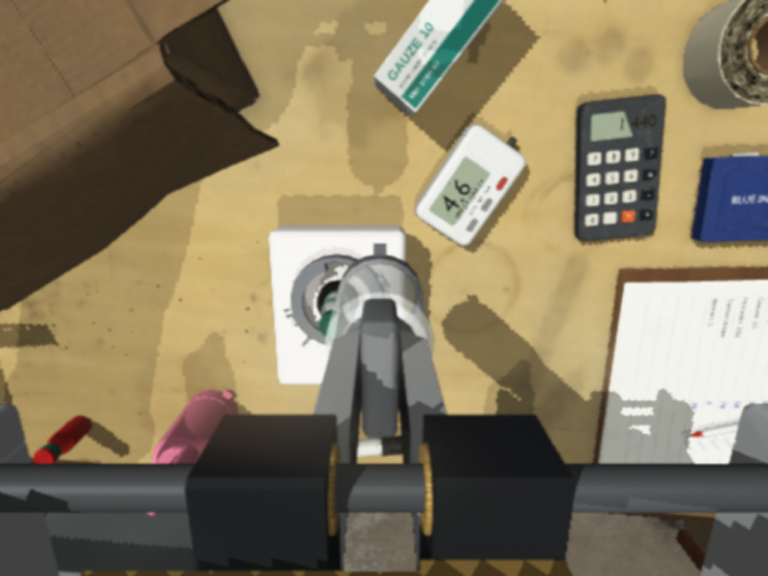

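View pics/s11.png

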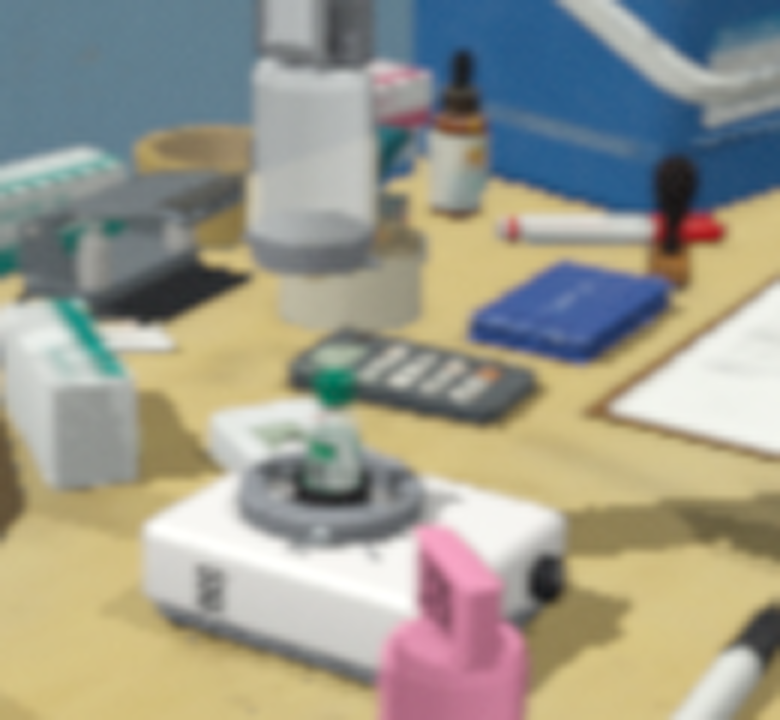

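{"api": "play_rows", "payload": {
  "slide": [
    [-5, 0, -5],
    [-13, 0, -13],
    [-22, 0, -22],
    [-30, 0, -30],
    [-32.8, 0, -33],
    [-32.8, 0, -33.3],
    [-32.8, 0, -33.3],
    [-32.8, 0, -33.3],
    [-32.8, 0, -33.3],
    [-32.8, 0, -33.3]
  ],
  "angular": [
    [0, 0, 0],
    [0, 0, 0],
    [0, 0, 0],
    [0, 0, 0],
    [0, 0, 0],
    [0, 0, 0],
    [0, 0, 0],
    [0, 0, 0],
    [0, 0, 0],
    [0, 0, 0]
  ]
}}

```text
time: 16.78
ee_pos: [542.6, -288.1, 215.5]
orientation: [[0.105, -0.0, 0.994], [-0.994, 0.0, 0.105], [-0.0, -1.0, -0.0]]
contact_force: [0.5, -0.6, -1.6]
grip_width: 13.6
```

Run:
```python
from h import *
from station import *
o=get_obs();print(o['time'],o['ee_pos'],o['grip_width'],o['contact_force'])
d=wristcam(get_image("wrist"),o);pickle.dump(d,open('pics/w12.pkl','wb'));crop(d,150,110,200,150,4,'pics/w12.png')
s=get_image("scene");pickle.dump(s,open('pics/s12.pkl','wb'));crop(s,190,130,130,120,6,'pics/s12.png')
t=get_image("top");pickle.dump(t,open('pics/t12.pkl','wb'));crop(t,220,130,90,80,8,'pics/t12.png')
goto(o,[542,-288.2,160],-84)
```

```text
16.7833 [ 542.57526552 -288.0527568   215.47764247] 13.600806667115016 [ 0.48177363 -0.55289693 -1.646585  ]
slide [ 0.1 55.5 -0.6] ang [ 0.01  0.05 -0.01]
```

View pics/w12.png

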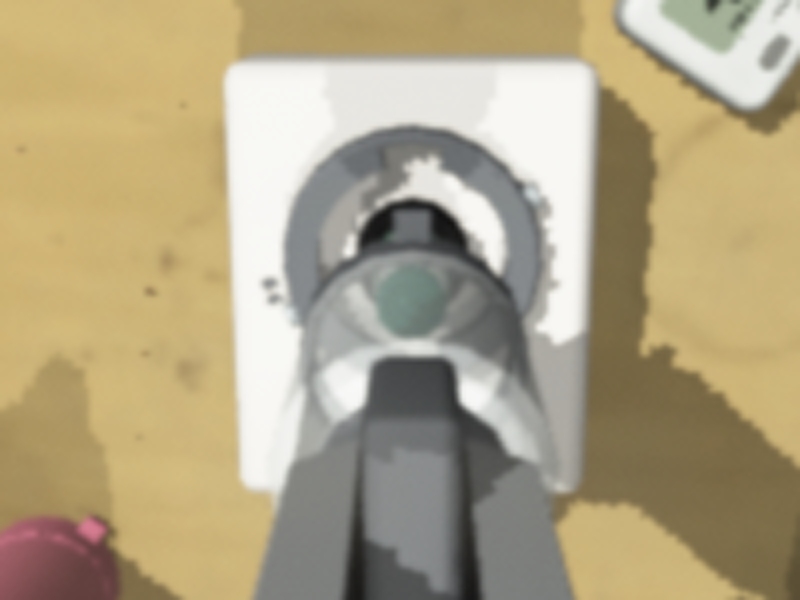

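View pics/s12.png

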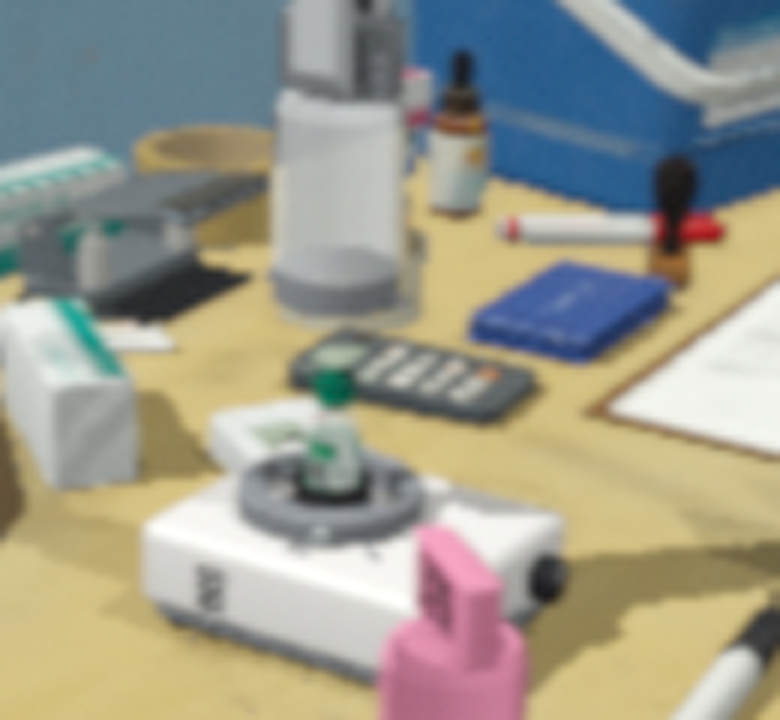

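Run:
```python
from h import *
s=pickle.load(open('pics/s12.pkl','rb'))
crop(s,230,140,42,80,9,'pics/s12b.png')
for z in (215,190,160,135,56,59,95,102): 
    u,v=proj(s,[542,-288.3,z]);print(z,round((u-230)*9,1),round((v-140)*9,1))
for p in ([552,-288.3,135],[542,-298.3,135]): print((np.array(proj(s,p))-[230,140])*9)
```

```text
215 152.7 36.7
190 150.6 134.5
160 148.2 249.3
135 146.1 343.0
56 140.0 627.4
59 140.3 616.9
95 143.0 489.1
102 143.6 463.8
[115.67443842 334.37528695]
[170.45381576 333.44092577]
```

View pics/s12b.png

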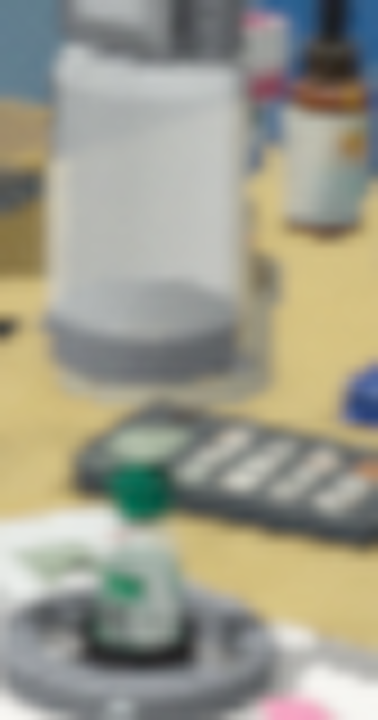

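View pics/t12.png

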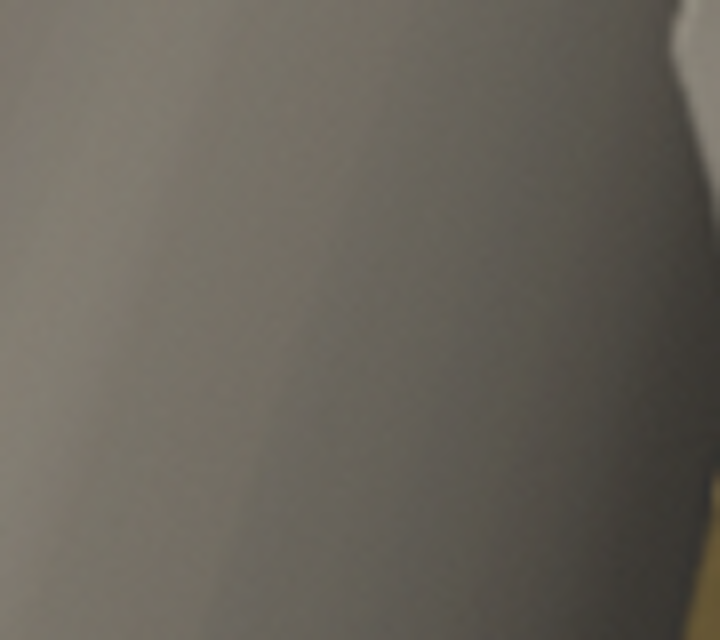

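{"api": "play_rows", "payload": {
  "slide": [
    [0, 4, -0.4],
    [0, 12, -0.4],
    [0, 22, -0.4],
    [0, 34, -0.4],
    [0, 46, -0.4],
    [0, 57, -0.4],
    [0, 65, -0.4],
    [0, 69, -0.4],
    [0, 70, -0.4],
    [0, 70, -0.4]
  ],
  "angular": [
    [0, 0, 0],
    [0, 0, 0],
    [0, 0, 0],
    [0, 0, 0],
    [0, 0, 0],
    [0, 0, 0],
    [0, 0, 0],
    [0, 0, 0],
    [0, 0, 0],
    [0, 0, 0]
  ]
}}

```text
time: 17.77
ee_pos: [542.0, -287.9, 145.5]
orientation: [[0.106, -0.0, 0.994], [-0.994, 0.0, 0.106], [-0.0, -1.0, -0.0]]
contact_force: [0.7, 0.9, -2.1]
grip_width: 13.7
```

Run:
```python
from h import *
from station import *
o=get_obs();print(o['time'],o['ee_pos'],o['grip_width'],o['contact_force'])
d=wristcam(get_image("wrist"),o);pickle.dump(d,open('pics/w13.pkl','wb'));crop(d,150,110,200,150,4,'pics/w13.png')
s=get_image("scene");pickle.dump(s,open('pics/s13.pkl','wb'));crop(s,225,155,60,75,8,'pics/s13.png')
goto(o,[542,-288.2,127.7],-84)
```

```text
17.7667 [ 541.99661297 -287.92330275  145.53874004] 13.733753191012767 [ 0.72771064  0.85408863 -2.12251065]
slide [ 0.3 17.8 -0. ] ang [ 0.01  0.06 -0.01]
```

View pics/w13.png

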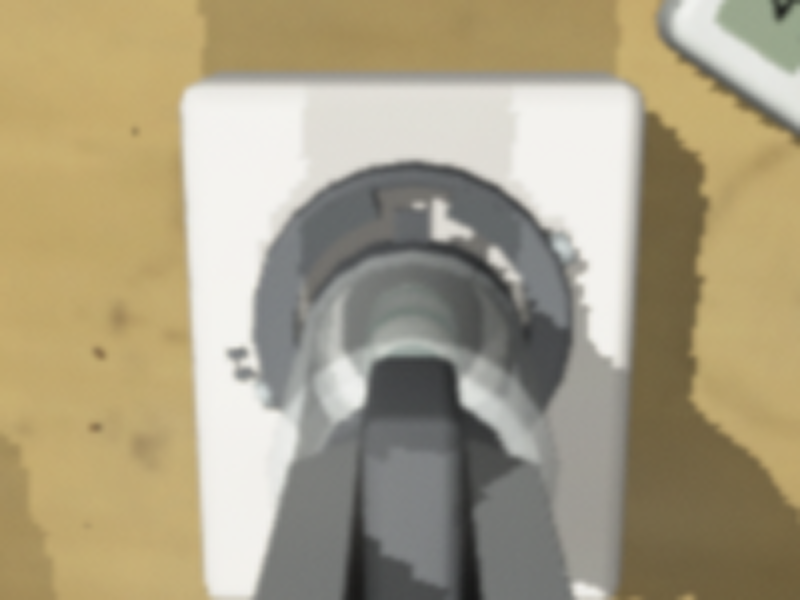

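View pics/s13.png

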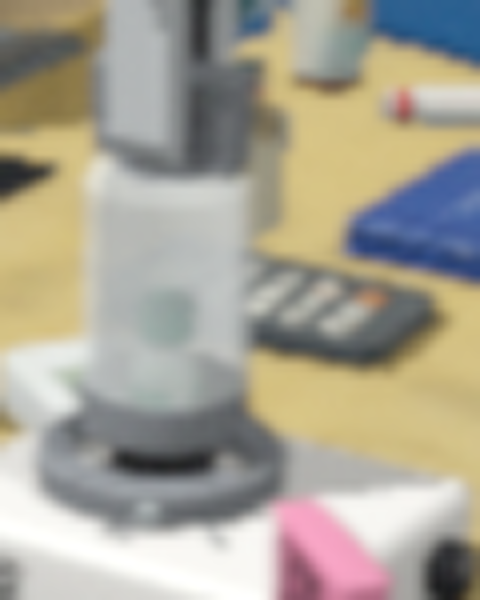

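{"api": "play_rows", "payload": {
  "slide": [
    [0, 1.5, 0],
    [0, 3, 0],
    [0, 4.5, 0],
    [0, 6, 0],
    [0, 7.5, 0],
    [0, 9, 0],
    [0, 10.5, 0],
    [0, 12, 0],
    [0, 12, 0],
    [0, 12, 0]
  ],
  "angular": [
    [0, 0, 0],
    [0, 0, 0],
    [0, 0, 0],
    [0, 0, 0],
    [0, 0, 0],
    [0, 0, 0],
    [0, 0, 0],
    [0, 0, 0],
    [0, 0, 0],
    [0, 0, 0]
  ]
}}

```text
time: 18.7
ee_pos: [542.0, -287.9, 133.6]
orientation: [[0.106, -0.0, 0.994], [-0.994, 0.0, 0.106], [-0.0, -1.0, -0.0]]
contact_force: [0.9, -0.5, -2.5]
grip_width: 13.5
```

{"api": "play_rows", "payload": {
  "slide": [
    [0, 1, 0],
    [0, 2, 0],
    [0, 3, 0],
    [0, 4, 0],
    [0, 5, 0],
    [0, 5.8, 0],
    [0, 5.8, 0],
    [0, 5.8, 0],
    [0, 5.8, 0],
    [0, 5.8, 0]
  ],
  "angular": [
    [0, 0, 0],
    [0, 0, 0],
    [0, 0, 0],
    [0, 0, 0],
    [0, 0, 0],
    [0, 0, 0],
    [0, 0, 0],
    [0, 0, 0],
    [0, 0, 0],
    [0, 0, 0]
  ]
}}

```text
time: 19.53
ee_pos: [542.0, -287.9, 127.9]
orientation: [[0.106, 0.0, 0.994], [-0.994, 0.0, 0.106], [-0.0, -1.0, 0.0]]
contact_force: [-0.1, 0.4, -1.9]
grip_width: 14.0
```

Run:
```python
from h import *
from station import *
o=get_obs();print(o['time'],o['ee_pos'],o['grip_width'],o['contact_force'],o['ft_torque'])
d=wristcam(get_image("wrist"),o);pickle.dump(d,open('pics/w14.pkl','wb'));crop(d,150,110,200,150,4,'pics/w14.png')
s=get_image("scene");pickle.dump(s,open('pics/s14.pkl','wb'));crop(s,225,155,60,75,8,'pics/s14.png')
```

```text
19.5333 [ 541.96722459 -287.90329146  127.9089172 ] 13.979032453331907 [-0.05997282  0.38507898 -1.92699946] [ 0.04451937  0.00793307 -0.03153023]
```

View pics/w14.png

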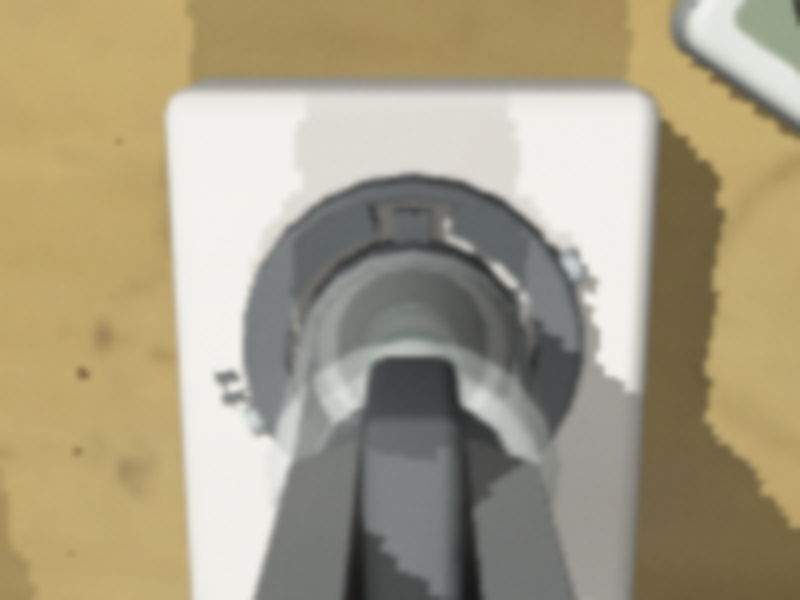

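View pics/s14.png

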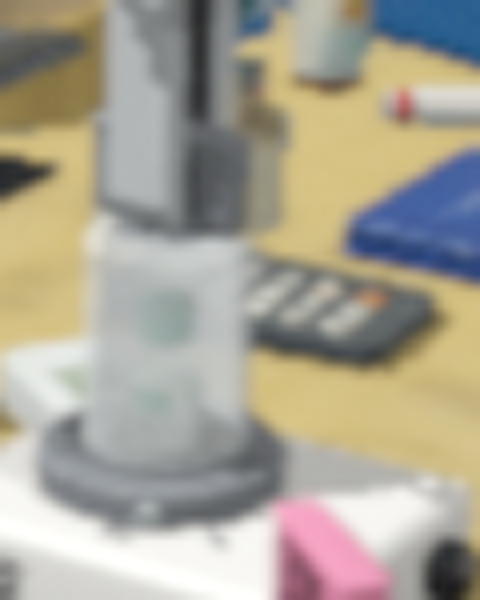

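Lug sits in the rear slot (410, 222), hood nearly down. Press down until contact shows.

{"api": "play_rows", "payload": {
  "slide": [
    [0, 0.5, 0],
    [0, 1, 0],
    [0, 1.5, 0],
    [0, 1.5, 0],
    [0, 1.5, 0],
    [0, 1.5, 0],
    [0, 1.5, 0],
    [0, 1.5, 0],
    [0, 1.5, 0],
    [0, 1.5, 0]
  ],
  "angular": [
    [0, 0, 0],
    [0, 0, 0],
    [0, 0, 0],
    [0, 0, 0],
    [0, 0, 0],
    [0, 0, 0],
    [0, 0, 0],
    [0, 0, 0],
    [0, 0, 0],
    [0, 0, 0]
  ]
}}

```text
time: 20.47
ee_pos: [542.2, -288.1, 127.6]
orientation: [[0.105, 0.001, 0.994], [-0.994, -0.0, 0.105], [0.001, -1.0, 0.001]]
contact_force: [-5.1, 2.0, 14.6]
grip_width: 14.0
```

{"api": "play_rows", "payload": {
  "slide": [
    [0, -0.8, 0],
    [0, -0.8, 0],
    [0, -0.8, 0],
    [0, -0.8, 0],
    [0, -0.8, 0],
    [0, -0.8, 0],
    [0, -0.8, 0],
    [0, -0.8, 0],
    [0, -0.8, 0],
    [0, -0.8, 0]
  ],
  "angular": [
    [0, 0, 0],
    [0, 0, 0],
    [0, 2, 0],
    [0, 5, 0],
    [0, 8, 0],
    [0, 11, 0],
    [0, 14, 0],
    [0, 16, 0],
    [0, 16, 0],
    [0, 16, 0]
  ]
}}

```text
time: 21.3
ee_pos: [542.6, -287.8, 127.6]
orientation: [[-0.172, 0.001, 0.985], [-0.985, -0.0, -0.172], [-0.0, -1.0, 0.001]]
contact_force: [-0.1, 1.2, 5.5]
grip_width: 13.8
```

Run:
```python
from h import *
from station import *
o=get_obs();print(o['time'],o['ee_pos'],o['grip_width'],o['contact_force'],o['ft_torque'])
R=o['orientation'];print(np.degrees(np.arctan2(R[1,0],R[0,0])))
d=wristcam(get_image("wrist"),o);pickle.dump(d,open('pics/w15.pkl','wb'));crop(d,150,110,200,150,4,'pics/w15.png')
```

```text
21.3 [ 542.5504674  -287.75685505  127.60817631] 13.762025474362197 [-0.09802422  1.1814245   5.49737744] [ 0.43081923 -0.00846439 -0.03311011]
-99.93208907512594
```

View pics/w15.png

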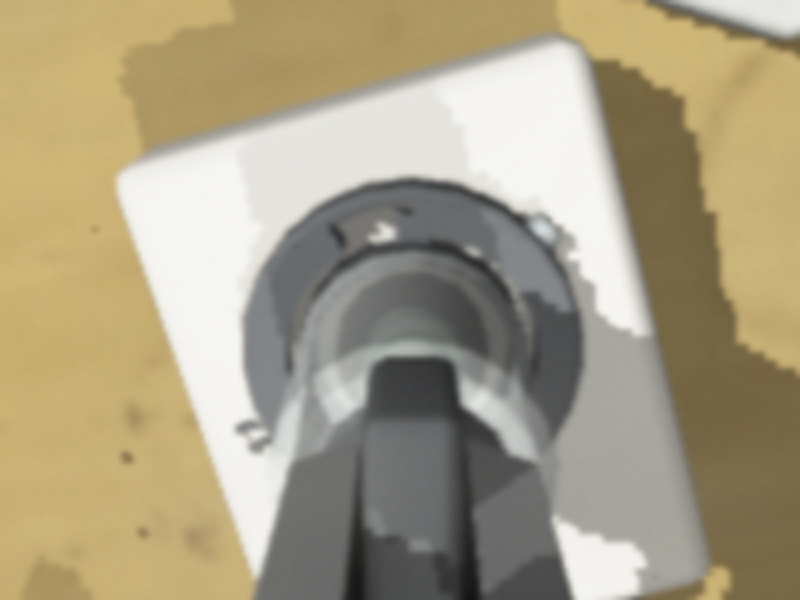

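{"api": "play_rows", "payload": {
  "slide": [
    [0, 0, 0],
    [0, 0, 0],
    [0, 0, 0],
    [0, 0, 0],
    [0, 0, 0],
    [0, 0, 0],
    [0, 0, 0],
    [0, 0, 0],
    [0, 0, 0],
    [0, 0, 0]
  ],
  "angular": [
    [0, 2, 0],
    [0, 5, 0],
    [0, 8, 0],
    [0, 11, 0],
    [0, 14, 0],
    [0, 17, 0],
    [0, 19.5, 0],
    [0, 21.5, 0],
    [0, 21.5, 0],
    [0, 21.5, 0]
  ]
}}

```text
time: 22.18
ee_pos: [542.6, -287.7, 127.6]
orientation: [[-0.521, 0.001, 0.853], [-0.853, -0.0, -0.521], [-0.001, -1.0, 0.001]]
contact_force: [0.1, 1.5, 5.1]
grip_width: 13.7
```

Run:
```python
from h import *
from station import *
o=get_obs();print(o['time'],o['ee_pos'],o['grip_width'],o['contact_force'],o['ft_torque'])
R=o['orientation'];print(np.degrees(np.arctan2(R[1,0],R[0,0])))
d=wristcam(get_image("wrist"),o);pickle.dump(d,open('pics/w16.pkl','wb'));crop(d,150,110,200,150,4,'pics/w16.png')
s=get_image("scene");crop(s,215,150,75,90,8,'pics/s16.png')
```

```text
22.1833 [ 542.61575928 -287.66166264  127.61767691] 13.673472743501405 [0.08926942 1.49510739 5.07856571] [0.57831381 0.03037223 0.05974676]
-121.42003371358933
```

View pics/w16.png

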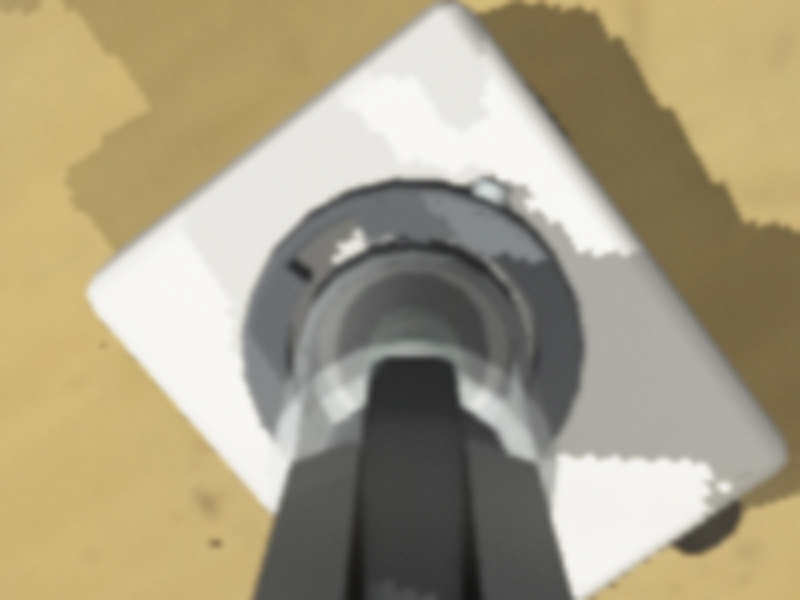

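View pics/s16.png

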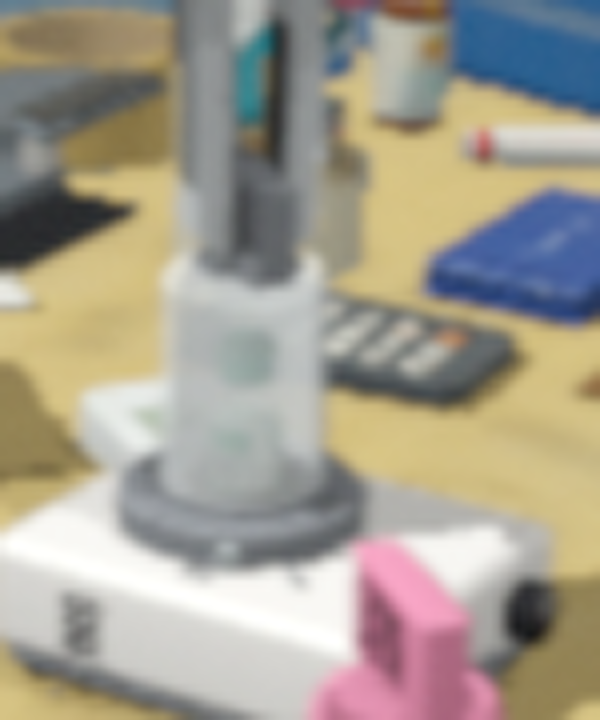

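{"api": "play_rows", "payload": {
  "slide": [
    [0, 0, 0],
    [0, 0, 0],
    [0, 0, 0],
    [0, 0, 0],
    [0, 0, 0],
    [0, 0, 0],
    [0, 0, 0],
    [0, 0, 0],
    [0, 0, 0],
    [0, 0, 0]
  ],
  "angular": [
    [0, 0, 0],
    [0, 0, 0],
    [0, 0, 0],
    [0, 0, 0],
    [0, 0, 0],
    [0, 0, 0],
    [0, 0, 0],
    [0, 0, 0],
    [0, 0, 0],
    [0, 0, 0]
  ]
}}

```text
time: 23.12
ee_pos: [542.6, -287.7, 127.6]
orientation: [[-0.521, 0.001, 0.853], [-0.853, 0.0, -0.521], [-0.001, -1.0, 0.001]]
contact_force: [1.2, 1.2, 5.2]
grip_width: 13.6
```

Run:
```python
from station import *
import numpy as np
o=get_obs();R=o['orientation'];print(o['time'],o['ee_pos'],o['grip_width'],o['contact_force'],np.degrees(np.arctan2(R[1,0],R[0,0])))
print(close_job())
```

```text
23.1167 [ 542.58309911 -287.66637395  127.61734268] 13.639204823851054 [1.19884724 1.20963253 5.15739274] -121.40990240852217
the job is handed in; nothing more can be done
None
```

I stood the green-capped vial in the holder cup and let go. I then lowered the clear hood over it with its lugs through the slots, turned it clockwise to the pulse mark, and handed the job in at 23.1 s with the gripper still holding it.

- **Hood angle:** it is turned 37.4° from the slot line. The grip bar points at 148.6°, and I measured the pulse rib at 148.8°.
- **Seating and grip:** the gripper was commanded to 40 N and its fingers stopped at 13.6 mm on the 14 mm bar. The hood is about 0.6 mm off the measured collar axis, within the camera accuracy. It presses lightly on the housing, with about 5 N upward on the tool.
- **Vial:** it was seen upright in the cup after release, and last seen standing through the hood after the turn.
- **Not checked directly:** I had no reading of the switch ring itself, so its position is inferred from the hood angle. I did not go near the logger or the marker, but I did not re-measure where they lie at the end.
- **Disagreements along the way:** the pose read right after fast moves was up to 4 mm off. I corrected this before the vial placing and the hood grasp. The vial also looked about 1 mm off the cup centre in the wrist picture, so I shifted it before lowering, and it went in without side force.

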